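# Change over a board-inspection plate

### The job

Change the inspection plate over for a thicker board: gather every loose support bar from the plate and the bench into the parts bin, then hang the loaded bin by its loop on the stand's hook, so that it hangs upright with the bars still in it. Slide every spacer sleeve over a guide post of the plate, one sleeve to a post, flange down and fully home on the plate; any post will do, and the sleeves may be fitted before or after the bin. Do not push the white jar about.

Things in the scene. Friction and masses are not known exactly. Their poses are not given: they have to be found in the camera images.
- sleeve1: Flanged aluminium spacer sleeve, standing on its flange. All alike: flange at the bottom 52 mm diameter, 6 mm thick; barrel above it 40 mm outside diameter, 39 mm tall (45 mm in all); 30 mm bore right through; 80 g. Origin: centre of the bottom (flange) face; z up along the bore. Grip the barrel. May be absent.
- sleeve2: Flanged spacer sleeve, as sleeve1. May be absent.
- sleeve3: Flanged spacer sleeve, as sleeve1. May be absent.
- bar1: Plain aluminium support bar, 60 x 16 x 16 mm, 45 g, with two dark dimples in its top; lies on the plate or the bench. Origin: centre of its underside; x along its 60 mm length, z up. May be absent.
- bar2: Support bar, as bar1. May be absent.
- bar3: Support bar, as bar1. May be absent.
- bar4: Support bar, as bar1. May be absent.
- bar5: Support bar, as bar1. May be absent.
- plate: Dark steel inspection plate fixed to the bench, 180 x 220 x 10 mm, carrying three upright steel guide posts. Origin: centre of its underside; x along its 180 mm side, z up.
- bin: Loose open-topped grey parts bin, outside 120 (x) x 110 (y) x 60 mm high, walls and floor 3 mm, 0.2 to 0.33 kg empty, standing on the bench, with a steel wire loop rising at its back (+x) side. Origin: centre of the underside; z up.
- loop (a point): Middle of the level top bar of the bin's loop, bin frame (48, 0, 115) mm, axes as the bin's. The loop is 8 mm wire in the plane x = 48 mm: legs at y = -34 and +34 mm rise from the back wall to this bar, which runs along y. Clear window between the bin's rim and the bar: 51 mm high, 60 mm wide.
- tab (a point): Grip point in the black tab that stands on the middle of the loop bar: bin frame (48, 0, 140) mm, axes as the bin's. It is 10 mm thick in x (close the fingers along it), 26 mm wide in y, and rises from the bar to 165 mm.
- stand: Fixed hook stand: upright white board 90 mm wide, 12 mm thick, 166 mm high; its foot lies behind it (+x). The front face is the plane x = 0 and looks to -x, where the hook sticks out at mid-width; y along its width, z up. Origin: on the bench under the middle of the front face.
- hook (a point): Where the centre of the bin's loop bar should end: stand frame (-12, 0, 171) mm, axes as the stand's. The hook is 8 mm rod; its centre line goes from the board (0, 0, 161) to (-26, 0, 167) and turns up to a tip at (-35, 0, 181) mm. The loop goes over the tip, slides to the board, and the bin's back leans on the board.
- jar: Small white lidded jar, 42 mm diameter, 48 mm high, a bystander. Origin: centre of its underside.
- post1 (a point): Foot of an upright guide post at the level of the plate's top. The posts are alike: 26 mm diameter, 55 mm tall above the plate, the top 9 mm tapering to 16 mm. This point: centre of the post, 10 mm above the bench; z up along the post.
- post2 (a point): Foot of another guide post, as post1.
- post3 (a point): Foot of another guide post, as post1.
Mind the look-alikes: they are no part of the job. Leave any pink or purple look-alike of the bar4 alone. Leave any brown or green look-alike of the bar2 alone.

How it is judged (in metres and radians):
On the way, in this order (a step that is already met when the one before it is completed fails the run):
1. all the support bars are in the bin, before it is hung (x of bar1 in the frame of bin between -0.057 and 0.057 m and y of bar1 in the frame of bin between -0.052 and 0.052 m and z of bar1 in the frame of bin between -0.002 and 0.058 m and x of bar2 in the frame of bin between -0.057 and 0.057 m and y of bar2 in the frame of bin between -0.052 and 0.052 m and z of bar2 in the frame of bin between -0.002 and 0.058 m and x of bar3 in the frame of bin between -0.057 and 0.057 m and y of bar3 in the frame of bin between -0.052 and 0.052 m and z of bar3 in the frame of bin between -0.002 and 0.058 m and x of bar4 in the frame of bin between -0.057 and 0.057 m and y of bar4 in the frame of bin between -0.052 and 0.052 m and z of bar4 in the frame of bin between -0.002 and 0.058 m and x of bar5 in the frame of bin between -0.057 and 0.057 m and y of bar5 in the frame of bin between -0.052 and 0.052 m and z of bar5 in the frame of bin between -0.002 and 0.058 m), for 0.2 s.
2. the bin hangs by its loop on the hook (x of loop in the frame of stand between -0.03 and 0 m and y of loop in the frame of stand between -0.022 and 0.022 m and z of loop in the frame of stand between 0.155 and 0.19 m and height (world z) of bin above 0.035 m and angle between bin's own z axis and vertical below 0.3 rad and linear speed of bin below 0.03 m/s), for 0.2 s.
At the end, for the whole second after the job is handed in: All bars lie in the bin; the bin hangs by its loop on the hook, 35 mm clear of the bench, within 0.3 rad of upright; every sleeve is on its own post, axes within 5 mm, bottom within 3 mm of the plate, flange down within 0.08 rad; all at rest (all of step 1 and all of step 2 and ((horizontal distance between sleeve1 and post1 below 0.005 m and z of sleeve1 in the frame of post1 between -0.003 and 0.003 m) or (horizontal distance between sleeve1 and post2 below 0.005 m and z of sleeve1 in the frame of post2 between -0.003 and 0.003 m) or (horizontal distance between sleeve1 and post3 below 0.005 m and z of sleeve1 in the frame of post3 between -0.003 and 0.003 m)) and angle between each of sleeve1, sleeve2, sleeve3's own z axis and vertical below 0.08 rad and linear speed of each of sleeve1, sleeve2, sleeve3 below 0.03 m/s and ((horizontal distance between sleeve2 and post1 below 0.005 m and z of sleeve2 in the frame of post1 between -0.003 and 0.003 m) or (horizontal distance between sleeve2 and post2 below 0.005 m and z of sleeve2 in the frame of post2 between -0.003 and 0.003 m) or (horizontal distance between sleeve2 and post3 below 0.005 m and z of sleeve2 in the frame of post3 between -0.003 and 0.003 m)) and ((horizontal distance between sleeve3 and post1 below 0.005 m and z of sleeve3 in the frame of post1 between -0.003 and 0.003 m) or (horizontal distance between sleeve3 and post2 below 0.005 m and z of sleeve3 in the frame of post2 between -0.003 and 0.003 m) or (horizontal distance between sleeve3 and post3 below 0.005 m and z of sleeve3 in the frame of post3 between -0.003 and 0.003 m))); the robot touches nothing.
It fails at once if the jar is pushed more than 40 mm (distance of jar from where it was at the start of the episode above 0.04 m).
Of sleeve1, sleeve2, sleeve3 only 2 to 3 are there at a start; the rules pass over those that are not, and their reading is None.
Of bar1, bar2, bar3, bar4, bar5 only 3 to 5 are there at a start; the rules pass over those that are not, and their reading is None.
At some moment in a run one of sleeve1, sleeve2, sleeve3, bar1, bar2, bar3, bar4, bar5 may be knocked a few centimetres aside while the robot is not near it.
Once in a run the grip may slacken for a moment while it holds something.
It also fails if it takes over 210 s, if anything falls off the work surface, if the arm or the gripper's body presses on something with over 40 N, if the wrist force passes 120 N, or if a joint passes its speed limit or range.

### The arm

A 7-joint arm with a two-finger parallel gripper is mounted at the origin on the work surface. World frame = base frame: x ahead of the robot, y to its left, z up, the work surface at z = 0. Lengths are in mm, angles in rad, forces in N, time in s.
With the tool pointing down it reaches from about 425 to 875 mm from the base axis. Payload 8.4 kg.
Tool frame: the origin (TCP) lies midway between the tips of the shut fingers; the grasp point (between the pads) lies 19 mm behind it; z points along the fingers, y is the line along which they close (so a half turn about z gives the same grasp; the last joint's range is limited). The gripper opens to 87 mm and grips with 3 to 60 N. Pads are 19 mm wide; open, the fingers measure 117 mm over their backs; the gripper's body (75 mm by 190 mm) begins 51 mm behind the grasp point.
Start: joints at [-1.395, 0.333, 0.04, 1.465, -0.013, 1.343, -0.059], TCP at [176.382, 625.581, 198.446] pointing down, gripper open.
Joint ranges: [-2.58, 2.58], [-0.38, 2.09], [-1.3, 1.39], [0.25, 2.4], [-1.5, 4.64], [0.08, 2.09], [-2.65, 2.65]. Speed limits (rad/s): [2.22, 2.22, 2.79, 2.79, 3.14, 3.14, 3.14].

### API

Orientations are given as a unit quaternion [x, y, z, w].
In Python, from workcell import status, viewer, manip, cut_out, pinpoint gives the robot as it stands.
- The arm moves only by the tool arm_command, never from a script. Its arguments are lists of equal length, an entry for each row: "slide": the shift along the world's x, y, z each as a share of 0.025 m, from -1 to 1, a list of three; "angular": the turn, a rotation vector about the world's x, y, z each as a share of 4 degrees, from -1 to 1, a list of three; "grip": the opening, from 0 (shut) to 1 (fully open). In form: {"slide": [[tx, ty, tz], ...], "angular": [[rx, ry, rz], ...], "grip": [grip, ...]}. A call has 1 to 12 rows; each row shifts and turns the commanded pose from where the row before left it; what a row does not reach is not made up. A row lasts 1/12 s, in which the tool goes at most 41.7 mm and 7.16 degrees, less where a joint would pass 70% of its speed; a pose out of reach is approached as far as the arm can. A call with a number of a shift or a turn outside -1 to 1 is refused whole. A call with a gripper value outside its range is refused whole. The fingers move at their own pace and stop on an object; "squeeze" is the grip in N (left out, the last holds). Time passes only in rows, so rows that do not move let the fingers close. It gives the time, the measured TCP pose, the force, the opening and the grip force at its end, in the units of the state.
- status.state(): the state, without advancing time (a new reading comes with each control period).
- viewer.grab_frame(name): name is "scene" or "top" or "wrist"; returns the picture (480x640x3 uint8, red, green, blue); there is no depth.
- viewer.camera_info(name): a dict with "fx", "fy", "cx", "cy" (pixels), "extrinsics" (4x4, takes a point from camera to world coordinates). Camera axes: x right, y down, z forward; pixel columns grow to the right and rows downward; lengths in mm; the calibration is good to about 2 mm. A picture is of the moment at which its call begins: read the wrist's pose just before it. camera_info takes no time and is no camera call; for the wrist camera it gives the pose at the moment of the call.
- manip.sign_off(): hands the job in; it is judged then, once.
Trained networks look in the newest picture that a camera, given by its name, has taken for a name from the list of things; names that differ only in an ending like _2 or _b are one class to them, and where a whole thing is asked for, a point or a joint stands for the part that bears it (a point fixed in the world has none). Each returns a list of dicts, best first, with "score" (0 to 1); they miss things now and then, are a little off and sometimes report something else, mostly with a low value. They report only what shows in the picture. A call takes as long as a camera call. They do not tell look-alikes from the thing itself.
- cut_out(camera, target): "pixels" (480x640 bool, what is visible of it) and "point" ([column, row] in pixels, amid what is visible of it).
- pinpoint(camera, target): "point" ([column, row] in pixels: a listed point, or the origin of a listed thing).
The state is a dict: "time": time; "joints": joint angles; "qd": joint speeds; "joint_torque": joint torques, N m; "tool_pos": TCP position; "eef_rot": TCP orientation; "contact_force": force on the tool from outside, world axes, zero at the start; "moment": the same for the moment, N m; "opening": finger opening in mm; "grip_force": force on a finger pad.
Only numpy, scipy, OpenCV 4.12 (cv2) and the standard library are available. Lean on these libraries where they do the work, as an engineer would, in place of code of your own. Each camera call takes 0.05 s, during which the arm holds its last target. There are 200 camera calls.

## Working session

There is one attempt and no reset: what is moved stays moved. The work goes in short steps, Python scripts to look and compute and a tool call to move; the robot and the scene stay as the last step left them, time stands still between calls to the robot, and variables do not carry over. Pictures are saved under pics/ and viewed, at most 14 in all, crops included, and the job is handed in when it is done.

Besides the shell and the picture viewer there is one more tool, called after "Emit:" by a JSON object that holds its "fn" and its "kwargs". arm_command: Moves the arm, as the interface text tells. Shift numbers are shares of 0.025 m and turn numbers shares of 4 degrees, none past 1 either way. Its arguments: {"type":"object","properties":{"slide":{"type":"array","items":{"type":"array","items":{"type":"number","minimum":-1,"maximum":1}}},"angular":{"type":"array","items":{"type":"array","items":{"type":"number","minimum":-1,"maximum":1}}},"grip":{"type":"array","items":{"type":"number"}},"squeeze":{"type":"number"}},"required":["slide","angular","grip"]}

```bash
mkdir -p pics; ls; cat > h.py <<'E'
import numpy as np, cv2
from workcell import status, viewer, manip, cut_out, pinpoint
def ray(cam,uv,z):
    c=viewer.camera_info(cam);E=np.array(c["extrinsics"])
    d=E[:3,:3]@np.array([(uv[0]-c["cx"])/c["fx"],(uv[1]-c["cy"])/c["fy"],1]);o=E[:3,3]
    return o+d*(z-o[2])/d[2]
def proj(cam,p):
    c=viewer.camera_info(cam);E=np.linalg.inv(np.array(c["extrinsics"]));q=E[:3,:3]@np.array(p)+E[:3,3]
    return np.array([c["fx"]*q[0]/q[2]+c["cx"],c["fy"]*q[1]/q[2]+c["cy"]])
def save(cam,name):
    im=viewer.grab_frame(cam);cv2.imwrite(f"pics/{name}.png",im[:,:,::-1]);return im
E
python3 - <<'E'
from h import *
np.set_printoptions(precision=1,suppress=True)
print(status.state())
for c in["scene","top"]:
    save(c,c+"0"); i=viewer.camera_info(c);print(c,i["fx"],np.array(i["extrinsics"]))
zs=dict(sleeve1=0,bar1=8,plate=0,bin=0,loop=115,tab=140,stand=0,hook=171,jar=0,post1=10)
for t,z in zs.items():
    for r in pinpoint("top",t):
        print(t,round(r["score"],2),np.round(r["point"]),ray("top",r["point"],z)[:2])
E
```

```text
pics
{'time': 0.0, 'joints': array([-1.4,  0.3,  0. ,  1.5, -0. ,  1.3, -0.1]), 'qd': array([-0., -0.,  0., -0., -0., -0., -0.]), 'joint_torque': array([ -0. , -65.6,   1.3, -40.4,  -0.1,   0. ,   0. ]), 'tool_pos': array([176.3, 625.1, 197.6]), 'eef_rot': array([ 0.1,  1. , -0. , -0. ]), 'contact_force': array([ 0.4, -0.1, -0.8]), 'moment': array([ 0., -0.,  0.]), 'grip_force': 0.0, 'opening': 86.91789105680921}
scene 456.0695162106846 [[   0.8    0.3   -0.5 1017.5]
 [   0.6   -0.5    0.6 -687. ]
 [  -0.    -0.8   -0.6  743.4]
 [   0.     0.     0.     1. ]]
top 568.9079791923247 [[  -0.    -1.     0.1  430. ]
 [  -1.     0.    -0.    -1.8]
 [  -0.    -0.1   -1.  1363.2]
 [   0.     0.     0.     1. ]]
sleeve1 0.73 [229. 210.] [651.8 201.1]
sleeve1 0.57 [273. 202.] [667.1  94.7]
bar1 0.75 [366. 256.] [ 531.8 -127.3]
bar1 0.71 [282. 337.] [344.2  77. ]
bar1 0.69 [429. 257.] [ 526.  -275.8]
bar1 0.59 [474. 196.] [ 672.8 -391.8]
bar1 0.58 [357. 308.] [ 409.4 -100.9]
bar1 0.55 [308. 246.] [557.6  11.2]
bar1 0.44 [325. 296.] [438.9 -26.6]
plate 0.61 [399. 236.] [ 580.1 -207.4]
plate 0.49 [227. 265.] [517.7 207.5]
bin 0.79 [251. 269.] [505.7 148.8]
loop 0.77 [228. 267.] [506.1 185.7]
tab 0.95 [227. 270.] [498.1 184.3]
stand 0.74 [312. 157.] [777.4  -1.2]
stand 0.69 [155. 270.] [508.9 379.3]
hook 0.74 [135. 266.] [509.  372.5]
jar 0.55 [308. 155.] [783.1   7.5]
post1 0.75 [396. 252.] [ 540.5 -197.3]
post1 0.68 [430. 218.] [ 618.8 -282.8]
post1 0.67 [373. 214.] [ 633.  -145.8]
```

View pics/top0.png

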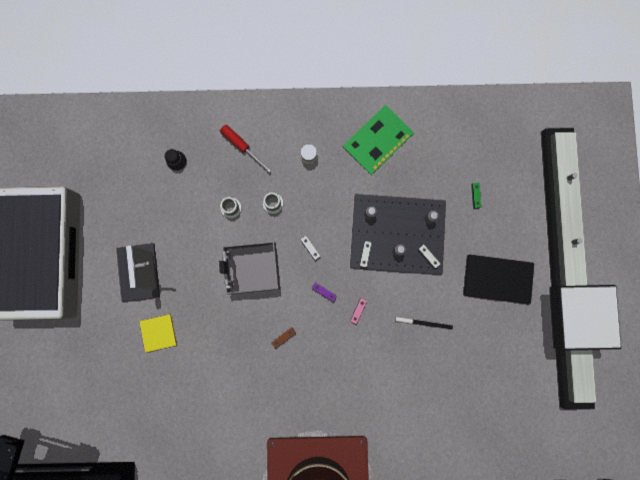

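View pics/scene0.png

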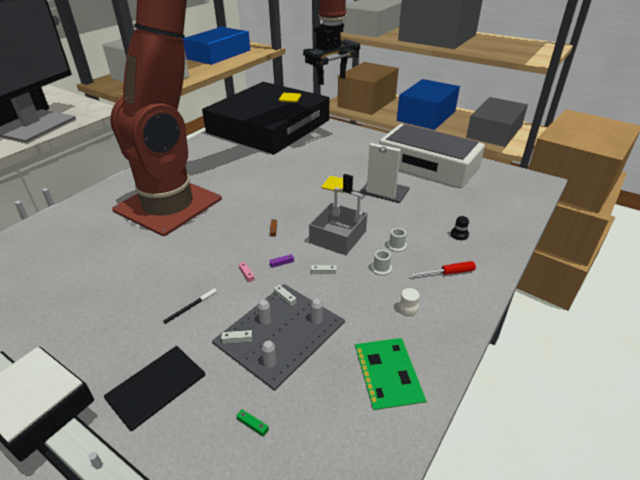

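Emit:
{"fn": "arm_command", "kwargs": {"slide": [[0.2,-0.9,0.8],[0.2,-0.9,0.8],[0.4,-0.96,0.8],[0.65,-0.96,0.8],[0.65,-0.96,0.8],[0.65,-0.96,0.4],[0.65,-0.96,0],[0.65,-0.96,0],[0.65,-0.96,0],[0.65,-0.96,0],[0.65,-0.96,0],[0.65,-0.96,0]], "angular": [[0,0,0],[0,0,0],[0,0,0],[0,0,0],[0,0,0],[0,0,0],[0,0,0],[0,0,0],[0,0,0],[0,0,0],[0,0,0],[0,0,0]], "grip": [1,1,1,1,1,1,1,1,1,1,1,1]}}

```text
time: 1.6
tool_pos: [343.2, 339.3, 308.7]
eef_rot: [0.137, 0.991, 0.0, 0.0]
contact_force: [1.3, 0.2, 0.8]
opening: 87.2
grip_force: 0.0
```

Emit:
{"fn": "arm_command", "kwargs": {"slide": [[0.8,-0.9,0],[0.8,-0.9,0],[0.8,-0.9,0],[0.8,-0.9,0],[0.8,-0.9,0],[0.8,-0.9,0],[0.8,-0.9,0],[0.8,-0.9,0],[0.8,-0.9,0],[0.8,-0.9,0],[0,0,0],[0,0,0]], "angular": [[0,0,0],[0,0,0],[0,0,0],[0,0,0],[0,0,0],[0,0,0],[0,0,0],[0,0,0],[0,0,0],[0,0,0],[0,0,0],[0,0,0]], "grip": [1,1,1,1,1,1,1,1,1,1,1,1]}}

```text
time: 2.6
tool_pos: [543.4, 113.7, 308.4]
eef_rot: [0.139, 0.99, -0.0, 0.0]
contact_force: [0.4, -0.0, -0.1]
opening: 87.0
grip_force: 0.0
```

```bash
cat >> h.py <<'E'
np.set_printoptions(precision=3,suppress=True)
from scipy.spatial.transform import Rotation as R
def st():
    s=status.state();r=R.from_quat(s["eef_rot"]).as_matrix()
    # yaw of the closing line (mod 180), tilt
    print("t%.2f"%s["time"],"tcp",np.round(s["tool_pos"],1),"closing yaw %.1f"%np.degrees(np.arctan2(r[1,1],r[0,1])),"zdir",np.round(r[:,2],3),"open %.1f gf %.1f"%(s["opening"],s["grip_force"]),"F",np.round(s["contact_force"],1),"q",np.round(s["joints"],2))
    return s
def rect(cam,mask,z):
    ys,xs=np.nonzero(mask);P=np.array([ray(cam,(x,y),z)[:2] for x,y in zip(xs,ys)],np.float32)
    (c,wh,a)=cv2.minAreaRect(P)
    if wh[0]<wh[1]: a+=90;wh=wh[::-1]
    return np.round(c,1),np.round(wh,1),round((a+90)%180-90,1)
E
python3 - <<'E'
from h import *
st();im=save("wrist","w1")
i=viewer.camera_info("wrist");print(i["fx"],np.array(i["extrinsics"]))
for t,z in dict(sleeve1=0,bar1=16,bin=0,post1=10,tab=140,loop=115,hook=171).items():
    for r in pinpoint("wrist",t): print(t,round(r["score"],2),np.round(r["point"]),ray("wrist",r["point"],z)[:2])
for r in cut_out("wrist","bar1"):
    m=r["pixels"];print(round(r["score"],2),np.round(r["point"]),rect("wrist",m,16),im[m].mean(0).round())
E
```

```text
t2.60 tcp [543.4 113.7 308.4] closing yaw 74.0 zdir [ 0.    -0.001 -1.   ] open 87.0 gf 0.0 F [ 0.4 -0.  -0.1] q [-0.82  0.1   0.58  1.54 -0.05  1.51  1.06]
361.09849384059544 [[  0.271   0.929   0.253 473.501]
 [  0.963  -0.262  -0.071 135.412]
 [  0.      0.263  -0.965 494.739]
 [  0.      0.      0.      1.   ]]
sleeve1 0.89 [402. 250.] [653.257 199.847]
sleeve1 0.76 [339. 277.] [667.678 102.73 ]
bar1 0.95 [253.  46.] [346.81   81.969]
bar1 0.92 [158. 235.] [ 535.498 -119.705]
bar1 0.91 [210. 152.] [449.797 -11.157]
bar1 0.89 [256. 222.] [553.938  16.643]
bar1 0.57 [139. 135.] [406.252 -91.87 ]
bar1 0.55 [333. 276.] [657.487  97.061]
bin 0.73 [397. 152.] [515.854 224.042]
bin 0.68 [340. 159.] [505.252 148.358]
bin 0.59 [161. 236.] [ 539.685 -124.241]
post1 0.91 [179. 296.] [ 629.62  -127.987]
post1 0.88 [108. 251.] [ 538.858 -198.946]
tab 0.9 [396. 151.] [502.685 198.203]
loop 0.57 [388. 149.] [501.3   195.433]
hook 0.57 [604. 102.] [508.819 370.67 ]
0.97 [ 53. 258.] (array([ 528.5, -273. ]), array([66.1, 27.3]), 40.2) [127. 130. 121.]
0.95 [252. 221.] (array([553. ,  11.7]), array([59.5, 21.1]), 34.0) [158. 161. 152.]
0.94 [136. 135.] (array([404.8, -97.3]), array([62.2, 24.7]), -26.9) [155.  99. 113.]Traceback (most recent call last):
  File "<stdin>", line 7, in <module>
  File "h.py", line 20, in rect
    ys,xs=np.nonzero(mask);P=np.array([ray(cam,(x,y),z)[:2] for x,y in zip(xs,ys)],np.float32)
                                       ~~~^^^^^^^^^^^^^
  File "h.py", line 4, in ray
    c=viewer.camera_info(cam);E=np.array(c["extrinsics"])
ValueError: time passes only in moves, steps and waits
```

View pics/w1.png

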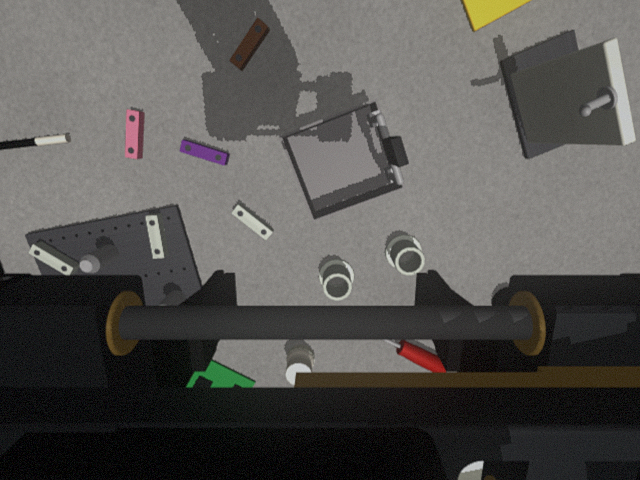

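```bash
cat >> h.py <<'E'
def rays(cam,uvs,z,c=None):
    c=c or viewer.camera_info(cam);E=np.array(c["extrinsics"]);uvs=np.atleast_2d(uvs).astype(float)
    d=np.c_[(uvs[:,0]-c["cx"])/c["fx"],(uvs[:,1]-c["cy"])/c["fy"],np.ones(len(uvs))]@E[:3,:3].T;o=E[:3,3]
    return o+d*((z-o[2])/d[:,2])[:,None]
def rect(cam,mask,z):
    ys,xs=np.nonzero(mask)
    P=rays(cam,np.c_[xs,ys],z)[:,:2].astype(np.float32);(c,wh,a)=cv2.minAreaRect(P)
    if wh[0]<wh[1]: a+=90;wh=wh[::-1]
    return np.round(c,1),np.round(wh,1),round((a+90)%180-90,1)
def bars(cam,im,z=16,sat=40):
    for r in cut_out(cam,"bar1"):
        m=r["pixels"].copy();col=np.median(im[m],0)
        if col.max()-col.min()>sat or r["score"]<.3: continue
        m&=im.mean(2)>.8*np.percentile(im[m].mean(1),80)   # lit top face
        m=cv2.morphologyEx(m.astype(np.uint8),cv2.MORPH_CLOSE,np.ones((5,5)))>0
        print("bar",round(r["score"],2),np.round(r["point"]),rect(cam,m,z))
E
python3 - <<'E'
from h import *
for c in("wrist","top"):
    im=viewer.grab_frame(c);print(c);bars(c,im,16);
    for t,z in dict(bin=60,sleeve1=45).items():
        for r in cut_out(c,t):
            if r["score"]>.4: print(t,round(r["score"],2),np.round(r["point"]),rect(c,r["pixels"],z))
E
```

```text
wrist
bar 0.96 [250.  44.] (array([346.2,  75.9]), array([59.6, 19.9]), -55.2)
bar 0.89 [253. 224.] (array([554.4,   6.9]), array([59.1, 15.4]), 34.1)
bar 0.77 [157. 238.] (array([ 537. , -128.2]), array([60.3, 15.4]), -13.0)
bar 0.67 [131. 249.] (array([ 562.6, -195.8]), array([221.3, 140.8]), 84.4)
bar 0.62 [ 50. 260.] (array([ 528.4, -281.8]), array([59.8, 15.5]), 38.8)
bin 0.64 [342. 161.] (array([507.5, 151.4]), array([132.6, 110.5]), -85.8)
sleeve1 0.87 [339. 277.] (array([654.5,  97.3]), array([58.9, 45.3]), -14.6)
sleeve1 0.75 [401. 252.] (array([645.4, 194.8]), array([57.8, 46.4]), 32.7)
top
bar 0.78 [430. 256.] (array([ 527.9, -275.8]), array([58.3, 14.5]), 39.2)
bar 0.68 [368. 256.] (array([ 536.3, -123.9]), array([58.5, 14.4]), -13.0)
bar 0.56 [291. 333.] (array([354.5,  59.5]), array([19.7, 13.2]), -46.4)
bar 0.55 [274. 197.] (array([670.4,  94.5]), array([45.6, 39. ]), 89.2)
bar 0.53 [310. 248.] (array([554.6,   6.7]), array([58.2, 14.8]), 34.0)
bin 0.63 [277. 206.] (array([655.8,  90.7]), array([47. , 43.8]), 63.1)
bin 0.56 [276. 279.] (array([482.9,  88.8]), array([52.6, 16. ]), -0.6)
sleeve1 0.84 [274. 204.] (array([657.9,  91.8]), array([50.1, 44.2]), 70.2)
sleeve1 0.57 [365. 256.] (array([ 533.2, -120.8]), array([59. , 16.4]), -13.0)
```

Emit:
{"fn": "arm_command", "kwargs": {"slide": [[0,-1,-0.5],[0,-1,-0.5],[0,-1,-0.5],[0,-1,-0.5],[0,0,-0.5],[0,0,-0.5],[0,0,-0.5],[0,0,-0.5],[0,0,-0.5],[0,0,-0.5],[0,0,-0.5],[0,0,-0.5]], "angular": [[0,0,-1],[0,0,-1],[0,0,-1],[0,0,-1],[0,0,-1],[0,0,-1],[0,0,-1],[0,0,-1],[0,0,-1],[0,0,-1],[0,0,-1],[0,0,-1]], "grip": [1,1,1,1,1,1,1,1,1,1,1,1]}}

```text
time: 4.45
tool_pos: [542.7, 15.5, 157.9]
eef_rot: [0.53, 0.848, 0.0, 0.0]
contact_force: [0.3, 0.3, -0.0]
opening: 87.0
grip_force: 0.0
```

Emit:
{"fn": "arm_command", "kwargs": {"slide": [[0,0,0],[0,0,0],[0,0,0],[0,0,0],[0,0,0],[0,0,0],[0,0,0],[0,0,0],[0,0,0],[0,0,0],[0,0,0],[0,0,0]], "angular": [[0,0,-1],[0,0,-1],[0,0,-1],[0,0,-1],[0,0,-1],[0,0,-1],[0,0,-1],[0,0,-1],[0,0,-1],[0,0,-1],[0,0,-1],[0,0,-1]], "grip": [1,1,1,1,1,1,1,1,1,1,1,1]}}

```text
time: 5.45
tool_pos: [542.6, 15.6, 158.5]
eef_rot: [0.829, 0.56, -0.0, 0.0]
contact_force: [-0.6, -0.4, -0.1]
opening: 87.3
grip_force: 0.0
```

Emit:
{"fn": "arm_command", "kwargs": {"slide": [[0,0,0],[0,0,0],[0,0,0],[0,0,0],[0,0,0],[0,0,0],[0,0,0],[0,0,0],[0,0,0],[0,0,0]], "angular": [[0,0,-1],[0,0,-1],[0,0,-1],[0,0,-1],[0,0,-1],[0,0,-1],[0,0,-1],[0,0,-1],[0,0,-0.5],[0,0,0]], "grip": [0.7,0.7,0.7,0.7,0.7,0.7,0.7,0.7,0.7,0.7]}}

```text
time: 6.28
tool_pos: [542.6, 15.6, 158.5]
eef_rot: [0.956, 0.294, -0.0, 0.0]
contact_force: [-0.4, 0.7, 0.0]
opening: 60.7
grip_force: 0.0
```

```bash
python3 - <<'E'
from h import *
st();im=save("wrist","w2");bars("wrist",im)
E
```

```text
t6.28 tcp [542.6  15.6 158.5] closing yaw -55.8 zdir [-0. -0. -1.] open 60.7 gf 0.0 F [-0.4  0.7  0. ] q [-0.89  0.18  0.88  1.82 -0.15  1.22 -0.94]
bar 0.82 [449. 293.] (array([ 547.4, -131.6]), array([29.8, 15.5]), -13.0)
bar 0.75 [303. 297.] (array([462.6,  -6.1]), array([24.7, 18.8]), 54.0)
bar 0.58 [342. 212.] (array([553.9,   6.2]), array([58.7, 14.8]), 34.8)
```

View pics/w2.png

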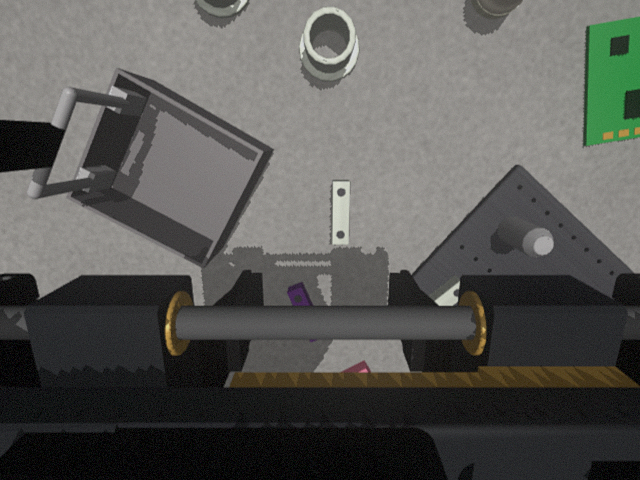

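Emit:
{"fn": "arm_command", "kwargs": {"slide": [[0.24,-0.19,-0.4],[0.23,-0.18,-0.8],[0,0,-0.9],[0,0,-0.9],[0,0,-0.9],[0,0,-0.9],[0,0,-0.8],[0,0,-0.5],[0,0,0],[0,0,0],[0,0,0],[0,0,0]], "angular": [[0,0,0],[0,0,0],[0,0,0],[0,0,0],[0,0,0],[0,0,0],[0,0,0],[0,0,0],[0,0,0],[0,0,0],[0,0,0],[0,0,0]], "grip": [0.7,0.7,0.7,0.7,0.7,0.7,0.7,0.7,0.7,0,0,0], "squeeze": 35}}

```text
time: 7.38
tool_pos: [555.4, 6.4, 7.3]
eef_rot: [0.956, 0.295, 0.001, -0.0]
contact_force: [-0.3, 0.6, 0.1]
opening: 48.2
grip_force: 0.0
```

Emit:
{"fn": "arm_command", "kwargs": {"slide": [[0,0,0],[0,0,0],[0,0,0],[0,0,0],[0,0,0.3],[0,0,0.8],[0,0,1],[0,0,1],[0,0,1],[0,0,0.9],[0,0,0],[0,0,0]], "angular": [[0,0,0],[0,0,0],[0,0,0],[0,0,0],[0,0,0],[0,0,0],[0,0,0],[0,0,0],[0,0,0],[0,0,0],[0,0,0],[0,0,0]], "grip": [0,0,0,0,0,0,0,0,0,0,0,0]}}

```text
time: 8.38
tool_pos: [555.3, 6.5, 132.5]
eef_rot: [0.956, 0.295, 0.001, -0.0]
contact_force: [-0.6, 0.6, -0.6]
opening: 0.4
grip_force: 0.0
```

```bash
python3 - <<'E'
from h import *
st();im=save("wrist","w3");bars("wrist",im);im=save("scene","s3")
E
```

```text
t8.38 tcp [555.3   6.5 132.5] closing yaw -55.7 zdir [ 0.003  0.001 -1.   ] open 0.4 gf 0.0 F [-0.6  0.6 -0.6] q [-0.85  0.24  0.88  1.82 -0.2   1.17 -0.88]
bar 0.86 [543. 380.] (array([ 543.3, -259.2]), array([27.8,  8. ]), -65.9)
bar 0.86 [326. 225.] (array([555.7,   8.8]), array([50.9, 15.1]), 34.0)
```

View pics/w3.png

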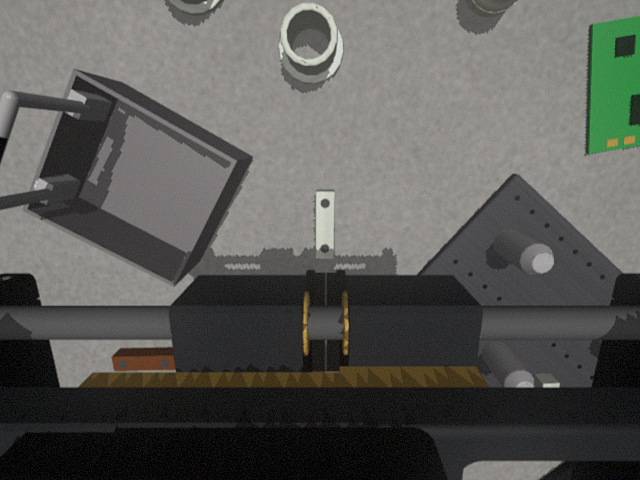

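Emit:
{"fn": "arm_command", "kwargs": {"slide": [[0,0,-0.1],[0,0,-0.2],[0,0,-0.2],[0,0,-0.2],[0,0,-0.3],[0,0,-0.5],[0,0,-0.8],[0,0,-0.9],[0,0,-0.9],[0,0,-0.7],[0,0,-0.35],[0,0,0]], "angular": [[0,0,0],[0,0,0],[0,0,0],[0,0,0],[0,0,0],[0,0,0],[0,0,0],[0,0,0],[0,0,0],[0,0,0],[0,0,0],[0,0,0]], "grip": [0.5,0.5,0.5,0.5,0.5,0.5,0.5,0.5,0.5,0.5,0.5,0.5], "squeeze": 35}}

```text
time: 9.53
tool_pos: [552.5, 6.0, -0.3]
eef_rot: [0.956, 0.294, -0.002, 0.0]
contact_force: [-0.3, 0.8, 0.7]
opening: 43.6
grip_force: 0.0
```

Emit:
{"fn": "arm_command", "kwargs": {"slide": [[0,0,0],[0,0,0],[0,0,0],[0,0,0],[0,0,0],[0,0,0],[0,0,0],[0,0,0],[0,0,0],[0,0,0],[0,0,0],[0,0,0.2]], "angular": [[0,0,0],[0,0,0],[0,0,0],[0,0,0],[0,0,0],[0,0,0],[0,0,0],[0,0,0],[0,0,0],[0,0,0],[0,0,0],[0,0,0]], "grip": [0,0,0,0,0,0,0,0,0,0,0,0]}}

```text
time: 10.53
tool_pos: [553.7, 6.3, 6.6]
eef_rot: [0.956, 0.295, -0.001, -0.0]
contact_force: [0.0, 0.7, -0.5]
opening: 0.2
grip_force: 0.0
```

```bash
python3 - <<'E'
from h import *
s=st();a=viewer.grab_frame("wrist").copy();b=viewer.grab_frame("scene").copy()
for c,i in(("wrist",a),("scene",b)):
    p=proj(c,s["tool_pos"]);print(c,p)
    if 0<p[0]<640 and 0<p[1]<480: cv2.circle(i,tuple(int(x) for x in p),3,(255,0,0),1)
p=proj("scene",s["tool_pos"]).astype(int)
q=b[max(0,p[1]-100):p[1]+60,p[0]-100:p[0]+100]
q=cv2.resize(q,(480,384));a=cv2.resize(a,(512,384))[:,:]
cv2.imwrite("pics/c4.png",np.hstack([a[:,100:420],q])[:,:,::-1])
E
```

```text
t10.53 tcp [553.7   6.3   6.6] closing yaw -55.7 zdir [-0.001 -0.    -1.   ] open 0.2 gf 0.0 F [ 0.   0.7 -0.5] q [-0.75  0.42  0.79  1.93 -0.36  0.94 -0.75]
wrist [324.76 274.09]
scene [322.713 269.318]
```

View pics/c4.png

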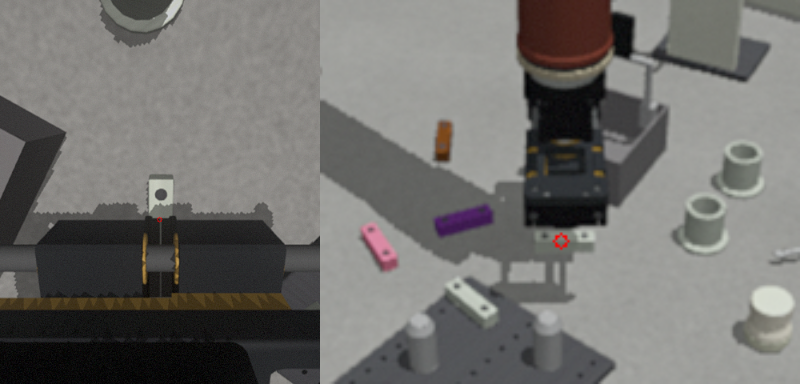

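```bash
python3 - <<'E'
from h import *
b=viewer.grab_frame("scene");q=b[200:290,260:380]
cv2.imwrite("pics/c5.png",cv2.resize(q,(800,600),interpolation=cv2.INTER_CUBIC)[:,:,::-1])
for z in(0,6,20,40,70): print(z,(proj("scene",[553.7,6.3,z])-[260,200])*6.67)
E
```

```text
0 [418.331 475.888]
6 [418.268 463.588]
20 [418.119 434.572]
40 [417.903 392.33 ]
70 [417.57  327.162]
```

View pics/c5.png

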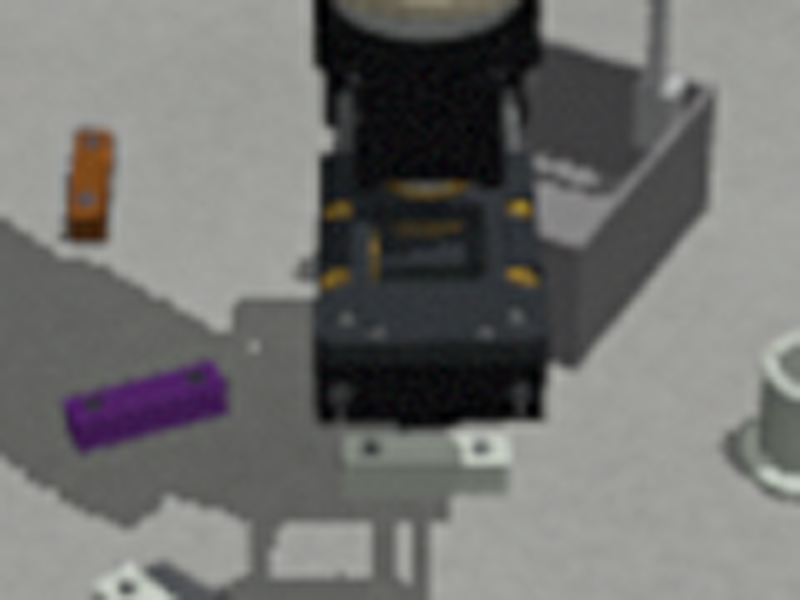

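Emit:
{"fn": "arm_command", "kwargs": {"slide": [[0,0,0.2],[0,0,0.2],[0,0,0],[0,0,0],[0,0,0],[0,0,0],[0,0,0],[0,0,0],[0,0,0],[0,0,-0.2],[0,0,-0.2],[0,0,-0.1]], "angular": [[0,0,0],[0,0,0],[0,0,0],[0,0,0],[0,0,0],[0,0,0],[0,0,0],[0,0,0],[0,0,0],[0,0,0],[0,0,0],[0,0,0]], "grip": [0.5,0.5,0.5,0.5,0.5,0.5,0.5,0.5,0.5,0.5,0.5,0.5], "squeeze": 35}}

```text
time: 11.68
tool_pos: [553.9, 6.4, 3.8]
eef_rot: [0.956, 0.295, -0.0, -0.0]
contact_force: [-0.9, 0.2, -0.3]
opening: 43.9
grip_force: 0.0
```

Emit:
{"fn": "arm_command", "kwargs": {"slide": [[0,0,-0.1],[0,0,-0.1],[0,0,-0.1],[0,0,0]], "angular": [[0,0,0],[0,0,0],[0,0,0],[0,0,0]], "grip": [0.5,0.5,0.5,0.5]}}

```text
time: 12.02
tool_pos: [554.1, 6.3, -3.3]
eef_rot: [0.956, 0.294, -0.0, -0.0]
contact_force: [-0.4, 0.3, -0.2]
opening: 43.3
grip_force: 0.0
```

Emit:
{"fn": "arm_command", "kwargs": {"slide": [[0,0,-0.1],[0,0,-0.1],[0,0,0]], "angular": [[0,0,0],[0,0,0],[0,0,0]], "grip": [0.5,0.5,0.5]}}

```text
time: 12.27
tool_pos: [554.1, 6.4, -8.3]
eef_rot: [0.956, 0.295, -0.0, -0.0]
contact_force: [-0.1, 0.2, 0.1]
opening: 43.5
grip_force: 0.0
```

Emit:
{"fn": "arm_command", "kwargs": {"slide": [[0,0,-0.1],[0,0,-0.1],[0,0,0]], "angular": [[0,0,0],[0,0,0],[0,0,0]], "grip": [0.5,0.5,0.5]}}

```text
time: 12.52
tool_pos: [554.1, 6.4, -13.3]
eef_rot: [0.956, 0.295, -0.0, -0.0]
contact_force: [-0.2, -0.1, -0.3]
opening: 43.4
grip_force: 0.0
```

Emit:
{"fn": "arm_command", "kwargs": {"slide": [[0,0,-0.1],[0,0,-0.1],[0,0,0]], "angular": [[0,0,0],[0,0,0],[0,0,0]], "grip": [0.5,0.5,0.5]}}

```text
time: 12.77
tool_pos: [554.1, 6.3, -18.3]
eef_rot: [0.956, 0.295, -0.0, -0.0]
contact_force: [0.7, -0.3, -0.1]
opening: 43.3
grip_force: 0.0
```

Emit:
{"fn": "arm_command", "kwargs": {"slide": [[0,0,0],[0,0,0],[0,0,0],[0,0,0],[0,0,0],[0,0,0],[0,0,0],[0,0,0],[0,0,0],[0,0,0]], "angular": [[0,0,0],[0,0,0],[0,0,0],[0,0,0],[0,0,0],[0,0,0],[0,0,0],[0,0,0],[0,0,0],[0,0,0]], "grip": [0,0,0,0,0,0,0,0,0,0]}}

```text
time: 13.6
tool_pos: [554.4, 6.4, -17.7]
eef_rot: [0.956, 0.294, 0.0, -0.0]
contact_force: [-0.3, -0.1, 2.5]
opening: 15.3
grip_force: 35.0
```

Emit:
{"fn": "arm_command", "kwargs": {"slide": [[0,0,0.4],[0,0,0.9],[0,0,1],[0,0,1],[0,0,0.7],[-0.1,0.33,0],[-0.1,0.33,0],[-0.1,0.33,0],[-0.1,0.33,0],[-0.1,0.33,0],[-0.1,0.33,0],[-0.1,0.33,0]], "angular": [[0,0,0],[0,0,0],[0,0,0],[0,0,0],[0,0,0],[0,0,1],[0,0,1],[0,0,1],[0,0,1],[0,0,1],[0,0,1],[0,0,1]], "grip": [0,0,0,0,0,0,0,0,0,0,0,0]}}

```text
time: 14.6
tool_pos: [536.7, 64.2, 82.8]
eef_rot: [0.855, 0.518, 0.0, 0.0]
contact_force: [-0.6, 0.2, 0.6]
opening: 15.7
grip_force: 35.0
```

Emit:
{"fn": "arm_command", "kwargs": {"slide": [[-0.1,0.33,0],[-0.1,0.33,0],[-0.1,0.33,0],[-0.1,0.33,0],[-0.1,0.33,0],[-0.1,0.33,0],[-0.1,0.33,0],[-0.1,0.33,0],[0,0,0],[0,0,0]], "angular": [[0,0,1],[0,0,1],[0,0,1],[0,0,1],[0,0,1],[0,0,1],[0,0,1],[0,0,1],[0,0,0],[0,0,0]], "grip": [0,0,0,0,0,0,0,0,0,0]}}

```text
time: 15.43
tool_pos: [516.9, 130.1, 82.6]
eef_rot: [0.681, 0.732, 0.0, 0.0]
contact_force: [0.0, -0.5, 0.0]
opening: 15.6
grip_force: 35.0
```

```bash
python3 - <<'E'
from h import *
s=st();a=viewer.grab_frame("scene").copy();b=save("wrist","w6")
p=proj("scene",s["tool_pos"]).astype(int);print(p)
q=cv2.resize(a[p[1]-90:p[1]+90,p[0]-90:p[0]+90],(400,400));cv2.imwrite("pics/c6.png",np.hstack([q,cv2.resize(b,(400,400))])[:,:,::-1])
E
```

```text
t15.43 tcp [516.9 130.1  82.6] closing yaw 4.2 zdir [ 0.  0. -1.] open 15.6 gf 35.0 F [ 0.  -0.5  0. ] q [-0.89  0.21  0.63  1.92 -0.14  1.06 -0.13]
[337 214]
```

View pics/c6.png

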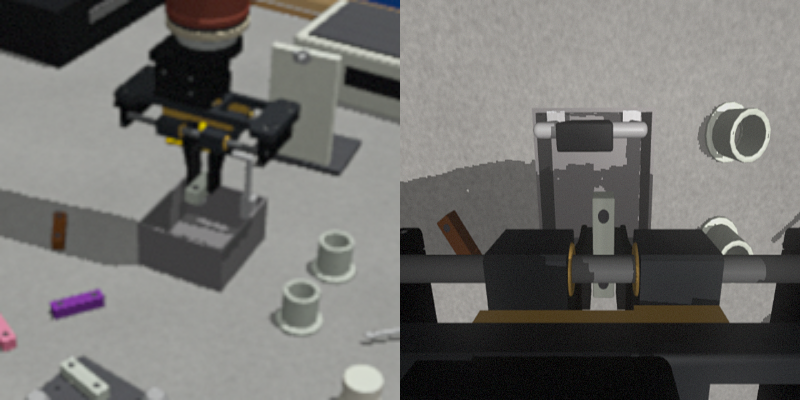

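Emit:
{"fn": "arm_command", "kwargs": {"slide": [[0,0,-0.5],[0,0,-0.8],[0,0,-0.8],[0,0,-0.6],[0,0,-0.5],[0,0,-0.4],[0,0,0],[0,0,0],[0,0,0],[0,0,0],[0,0,0],[0,0,0]], "angular": [[0,0,0],[0,0,0],[0,0,0],[0,0,0],[0,0,0],[0,0,0],[0,0,0],[0,0,0],[0,0,0],[0,0,0],[0,0,0],[0,0,0]], "grip": [0,0,0,0,0,0,0,0.35,0.35,0.35,0.35,0.35]}}

```text
time: 16.53
tool_pos: [517.3, 130.3, -7.2]
eef_rot: [0.68, 0.733, 0.0, 0.0]
contact_force: [0.2, -0.0, 0.5]
opening: 29.6
grip_force: 0.0
```

Emit:
{"fn": "arm_command", "kwargs": {"slide": [[0,0,0.5],[0,0,0.9],[0,0,1],[0,0,1],[0,0,1],[0,0,1],[0.11,-1,0.8],[0.11,-1,0],[0.11,-1,0],[0.11,-1,0],[0.11,-1,0],[0.11,-1,0]], "angular": [[0,0,0],[0,0,0],[0,0,0],[0,0,0],[0,0,0],[0,0,0],[0,0,1],[0,0,1],[0,0,1],[0,0,1],[0,0,1],[0,0,1]], "grip": [0.35,0.35,0.4,0.5,0.6,0.6,0.6,0.6,0.6,0.6,0.6,0.6]}}

```text
time: 17.53
tool_pos: [533.4, -21.3, 148.4]
eef_rot: [0.512, 0.859, 0.001, 0.0]
contact_force: [0.5, 0.8, -0.1]
opening: 52.5
grip_force: 0.0
```

Emit:
{"fn": "arm_command", "kwargs": {"slide": [[0,-0.6,0],[0,-0.6,0],[0,-0.6,0],[0,-0.6,0],[0,-0.6,0],[0,-0.6,0],[0,-0.6,0],[0,0,0],[0,0,0],[0,0,0],[0,0,0],[0,0,0]], "angular": [[0,0,1],[0,0,1],[0,0,1],[0,0,1],[0,0,1],[0,0,1],[0,0,1],[0,0,1],[0,0,1],[0,0,1],[0,0,1],[0,0,1]], "grip": [0.5,0.5,0.5,0.5,0.5,0.5,0.5,0.5,0.5,0.5,0.5,0.5]}}

```text
time: 18.53
tool_pos: [533.3, -125.2, 148.3]
eef_rot: [0.118, 0.993, 0.0, 0.0]
contact_force: [0.4, -0.9, 0.6]
opening: 43.2
grip_force: 0.0
```

```bash
python3 - <<'E'
from h import *
s=st();im=save("wrist","w7");bars("wrist",im,26)
for r in pinpoint("wrist","post1"): print(r["score"],rays("wrist",r["point"],10)[0][:2])
im=viewer.grab_frame("top");bars("top",im,26)
im=viewer.grab_frame("scene")
for r in cut_out("scene","bin"):print(r["score"],np.round(r["point"]))
for r in cut_out("scene","bar1"):print("sc",r["score"],np.round(r["point"]))
E
```

```text
t18.53 tcp [ 533.3 -125.2  148.3] closing yaw 76.4 zdir [ 0.001  0.    -1.   ] open 43.2 gf 0.0 F [ 0.4 -0.9  0.6] q [-0.47  0.18  0.69  1.81 -0.12  1.19  1.6 ]
bar 0.77 [621. 129.] (array([515.1, 129.4]), array([30.8, 15.2]), -85.7)
bar 0.69 [330. 226.] (array([ 535.5, -123. ]), array([58.7, 15.1]), -13.2)
bar 0.61 [163. 249.] (array([ 526.6, -272.9]), array([58.9, 15.1]), 38.8)
0.85 [ 539.081 -203.453]
0.66 [ 630.21  -131.667]
bar 0.76 [257. 262.] (array([515.3, 129.6]), array([56.9, 14.2]), -87.6)
0.66 [338. 228.]
sc 0.92 [253. 422.]
sc 0.76 [237. 337.]
sc 0.58 [283. 297.]
sc 0.47 [282. 262.]
sc 0.47 [248. 272.]
sc 0.17 [383. 278.]
```

View pics/w7.png

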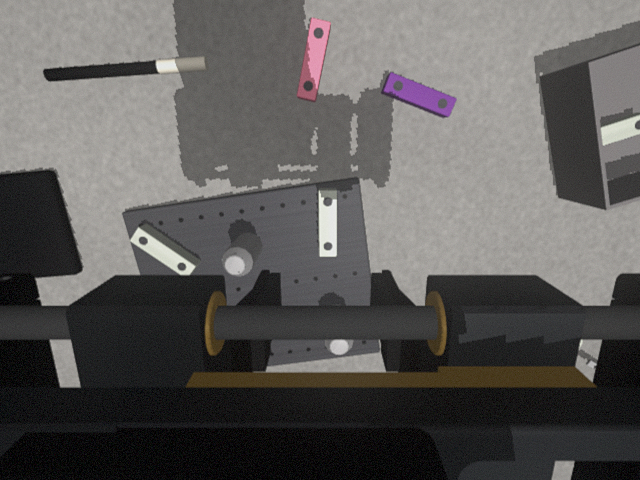

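Emit:
{"fn": "arm_command", "kwargs": {"slide": [[0.08,0.08,-0.5],[0,0,-0.9],[0,0,-0.9],[0,0,-0.9],[0,0,-0.9],[0,0,-0.9],[0,0,-0.8],[0,0,-0.5],[0,0,0],[0,0,0],[0,0,0],[0,0,0]], "angular": [[0,0,0.1],[0,0,0],[0,0,0],[0,0,0],[0,0,0],[0,0,0],[0,0,0],[0,0,0],[0,0,0],[0,0,0],[0,0,0],[0,0,0]], "grip": [0.5,0.5,0.5,0.5,0.5,0.5,0.5,0.5,0.5,0,0,0]}}

```text
time: 19.93
tool_pos: [535.6, -122.9, -10.2]
eef_rot: [0.116, 0.993, -0.0, 0.0]
contact_force: [0.3, 0.2, 1.1]
opening: 30.8
grip_force: 0.0
```

Emit:
{"fn": "arm_command", "kwargs": {"slide": [[0,0,0],[0,0,0],[0,0,0],[0,0,0],[0,0,0],[0,0,0],[0,0,0.4],[0,0,1],[0,0,1],[0,0,1],[0,0,0.8],[0,0,0]], "angular": [[0,0,0],[0,0,0],[0,0,0],[0,0,0],[0,0,0],[0,0,0],[0,0,0],[0,0,0],[0,0,0],[0,0,0],[0,0,0],[0,0,0]], "grip": [0,0,0,0,0,0,0,0,0,0,0,0]}}

```text
time: 20.93
tool_pos: [537.7, -123.7, 99.3]
eef_rot: [0.117, 0.993, 0.0, 0.003]
contact_force: [0.8, -1.0, 0.1]
opening: 15.8
grip_force: 35.0
```

Emit:
{"fn": "arm_command", "kwargs": {"slide": [[-0.1,0.56,0],[-0.1,0.56,0],[-0.1,0.56,0],[-0.1,0.56,0],[-0.1,0.56,0],[-0.1,0.56,0],[-0.1,0.56,0],[-0.1,0.56,0],[-0.1,0.56,0],[-0.1,0.56,0],[-0.1,0.56,0],[-0.1,0.56,0]], "angular": [[0,0,-1],[0,0,-1],[0,0,-1],[0,0,-1],[0,0,-1],[0,0,-1],[0,0,-1],[0,0,-1],[0,0,-1],[0,0,-1],[0,0,-1],[0,0,-1]], "grip": [0,0,0,0,0,0,0,0,0,0,0,0]}}

```text
time: 21.93
tool_pos: [504.9, 45.6, 94.6]
eef_rot: [0.512, 0.859, -0.0, -0.0]
contact_force: [0.7, 0.8, -1.1]
opening: 15.3
grip_force: 35.0
```

Emit:
{"fn": "arm_command", "kwargs": {"slide": [[-0.1,0.56,0],[-0.1,0.56,0],[-0.1,0.56,0],[-0.1,0.56,0],[-0.1,0.56,0],[-0.1,0.56,0],[0,0,-0.4],[0,0,-0.9],[0,0,-0.9],[0,0,-0.9],[0,0,-0.7],[0,0,0]], "angular": [[0,0,-1],[0,0,-1],[0,0,-1],[0,0,-1],[0,0,-1],[0,0,-1],[0,0,-0.2],[0,0,0],[0,0,0],[0,0,0],[0,0,0],[0,0,0]], "grip": [0,0,0,0,0,0,0,0,0,0,0,0]}}

```text
time: 22.93
tool_pos: [487.6, 127.1, -3.8]
eef_rot: [0.683, 0.731, -0.003, -0.001]
contact_force: [-0.3, -0.0, 0.2]
opening: 15.4
grip_force: 35.0
```

Emit:
{"fn": "arm_command", "kwargs": {"slide": [[0,0,0],[0,0,0],[0,0,0],[0,0,0],[0,0,0],[0,0,0.5],[0,0,0.9],[0,0,1],[0,0,1],[0,0,1],[0,0,1],[0,0,1]], "angular": [[0,0,0],[0,0,0],[0,0,0],[0,0,0],[0,0,0],[0,0,0],[0,0,0],[0,0,0],[0,0,0],[0,0,0],[0,0,0],[0,0,0]], "grip": [0.35,0.35,0.35,0.35,0.35,0.35,0.4,0.5,0.5,0.5,0.5,0.5]}}

```text
time: 23.93
tool_pos: [490.4, 129.0, 161.5]
eef_rot: [0.683, 0.73, 0.001, 0.0]
contact_force: [0.6, -0.6, 0.3]
opening: 43.2
grip_force: 0.0
```

Emit:
{"fn": "arm_command", "kwargs": {"slide": [[0.09,-0.96,0],[0.09,-0.96,0],[0.09,-0.96,0],[0.09,-0.96,0],[0.09,-0.96,0],[0.09,-0.96,0],[0.09,-0.96,0],[0.09,-0.96,0],[0.09,-0.96,0],[0.09,-0.96,0],[0.09,-0.96,0],[0.09,-0.96,0]], "angular": [[0,0,-1],[0,0,-1],[0,0,-1],[0,0,-1],[0,0,-1],[0,0,-1],[0,0,-1],[0,0,-1],[0,0,-1],[0,0,-1],[0,0,-1],[0,0,-1]], "grip": [0.5,0.5,0.5,0.5,0.5,0.5,0.5,0.5,0.5,0.5,0.5,0.5]}}

```text
time: 24.93
tool_pos: [516.2, -162.1, 159.1]
eef_rot: [0.923, 0.386, -0.001, -0.0]
contact_force: [0.8, 0.7, -0.5]
opening: 43.6
grip_force: 0.0
```

Emit:
{"fn": "arm_command", "kwargs": {"slide": [[0.09,-0.96,0],[0.09,-0.96,0],[0.09,-0.96,0],[0.09,-0.96,0],[0.09,-0.8,0],[0,0,0],[0,0,0],[0,0,0]], "angular": [[0,0,-1],[0,0,-0.9],[0,0,0],[0,0,0],[0,0,0],[0,0,0],[0,0,0],[0,0,0]], "grip": [0.5,0.5,0.5,0.5,0.5,0.5,0.5,0.5]}}

```text
time: 25.6
tool_pos: [527.7, -275.5, 159.1]
eef_rot: [0.945, 0.326, -0.001, -0.0]
contact_force: [0.1, 0.5, -0.1]
opening: 43.2
grip_force: 0.0
```

```bash
python3 - <<'E'
from h import *
s=st();im=save("wrist","w8");bars("wrist",im,26)
for r in pinpoint("wrist","post1"): print(r["score"],rays("wrist",r["point"],10)[0][:2])
im=viewer.grab_frame("top");bars("top",im,16)
E
```

```text
t25.60 tcp [ 527.7 -275.5  159.1] closing yaw -51.9 zdir [-0.001  0.    -1.   ] open 43.2 gf 0.0 F [ 0.1  0.5 -0.1] q [-0.38  0.36  0.99  1.69 -0.32  1.26 -0.23]
bar 0.71 [321. 214.] (array([ 527.8, -272.1]), array([58.4, 15.2]), 38.6)
0.59 [ 541.166 -196.371]
0.58 [ 635.554 -136.656]
0.57 [ 620.344 -277.813]
0.19 [ 584.414 -203.734]
bar 0.59 [263. 276.] (array([489.8, 128.4]), array([57.7, 15.1]), -86.4)
bar 0.54 [256. 264.] (array([516.7, 130.5]), array([57.9, 14.9]), -85.4)
```

Emit:
{"fn": "arm_command", "kwargs": {"slide": [[0,0.13,-0.5],[0,0,-0.9],[0,0,-0.9],[0,0,-0.9],[0,0,-0.9],[0,0,-0.9],[0,0,-0.8],[0,0,-0.6],[0,0,-0.3],[0,0,0],[0,0,0],[0,0,0]], "angular": [[0,0,0.1],[0,0,0],[0,0,0],[0,0,0],[0,0,0],[0,0,0],[0,0,0],[0,0,0],[0,0,0],[0,0,0],[0,0,0],[0,0,0]], "grip": [0.5,0.5,0.5,0.5,0.5,0.5,0.5,0.5,0.5,0.5,0,0]}}

```text
time: 26.85
tool_pos: [529.4, -272.1, -6.7]
eef_rot: [0.944, 0.331, 0.001, 0.0]
contact_force: [0.5, -0.9, 0.6]
opening: 36.4
grip_force: 0.0
```

Emit:
{"fn": "arm_command", "kwargs": {"slide": [[0,0,0],[0,0,0],[0,0,0],[0,0,0],[0,0,0],[0,0,0],[0,0,0],[0,0,0.4],[0,0,1],[0,0,1],[0,0,1],[0,0,1]], "angular": [[0,0,0],[0,0,0],[0,0,0],[0,0,0],[0,0,0],[0,0,0],[0,0,0],[0,0,0],[0,0,0],[0,0,0],[0,0,0],[0,0,0]], "grip": [0,0,0,0,0,0,0,0,0,0,0,0]}}

```text
time: 27.85
tool_pos: [528.2, -271.8, 103.7]
eef_rot: [0.944, 0.331, -0.0, -0.0]
contact_force: [-0.6, -0.0, -0.3]
opening: 16.0
grip_force: 35.0
```

Emit:
{"fn": "arm_command", "kwargs": {"slide": [[-0.06,0.944,0],[-0.06,0.944,0],[-0.06,0.944,0],[-0.06,0.944,0],[-0.06,0.944,0],[-0.06,0.944,0],[-0.06,0.944,0],[-0.06,0.944,0],[-0.06,0.944,0],[-0.06,0.944,0],[-0.06,0.944,0],[-0.06,0.944,0]], "angular": [[0,0,1],[0,0,1],[0,0,1],[0,0,1],[0,0,1],[0,0,1],[0,0,1],[0,0,1],[0,0,1],[0,0,1],[0,0,1],[0,0,1]], "grip": [0,0,0,0,0,0,0,0,0,0,0,0]}}

```text
time: 28.85
tool_pos: [510.3, 12.4, 102.7]
eef_rot: [0.726, 0.687, 0.0, 0.0]
contact_force: [0.1, -0.4, -1.0]
opening: 15.7
grip_force: 35.0
```

Emit:
{"fn": "arm_command", "kwargs": {"slide": [[-0.06,0.944,0],[-0.06,0.944,0],[-0.06,0.944,0],[-0.06,0.944,0],[-0.06,0.944,0],[0,0,0],[0,0,-0.5],[0,0,-0.9],[0,0,-0.9],[0,0,-0.9],[0,0,-0.6],[0,0,0]], "angular": [[0,0,1],[0,0,1],[0,0,0],[0,0,0],[0,0,0],[0,0,0],[0,0,0],[0,0,0],[0,0,0],[0,0,0],[0,0,0],[0,0,0]], "grip": [0,0,0,0,0,0,0,0,0,0,0,0]}}

```text
time: 29.85
tool_pos: [501.0, 128.6, 4.6]
eef_rot: [0.678, 0.735, -0.002, -0.001]
contact_force: [-0.2, 0.1, -0.4]
opening: 15.4
grip_force: 35.0
```

Emit:
{"fn": "arm_command", "kwargs": {"slide": [[0,0,0],[0,0,0],[0,0,0],[0,0,0],[0,0,0],[0,0,0.5],[0,0,0.9],[0,0,1],[0,0,1],[0,0,1],[0,0,1],[0,0,1]], "angular": [[0,0,0],[0,0,0],[0,0,0],[0,0,0],[0,0,0],[0,0,0],[0,0,0],[0,0,0],[0,0,0],[0,0,0],[0,0,0],[0,0,0]], "grip": [0.35,0.35,0.35,0.35,0.35,0.35,0.5,0.7,0.8,0.8,0.8,0.8]}}

```text
time: 30.85
tool_pos: [503.1, 129.1, 169.7]
eef_rot: [0.678, 0.735, 0.001, 0.0]
contact_force: [-0.3, 0.1, -0.0]
opening: 62.5
grip_force: 0.0
```

```bash
python3 - <<'E'
from h import *
s=st();im=save("wrist","w9")
for t,zs in dict(sleeve1=(0,),bin=(0,),tab=(140,),loop=(115,),hook=(171,)).items():
    for r in pinpoint("wrist",t):
        if r["score"]>.3: print(t,round(r["score"],2),np.round(r["point"]),*[rays("wrist",r["point"],z)[0][:2] for z in zs])
E
```

```text
t30.85 tcp [503.1 129.1 169.7] closing yaw 4.6 zdir [ 0.001  0.001 -1.   ] open 62.5 gf 0.0 F [-0.3  0.1 -0. ] q [-0.96  0.08  0.67  1.85 -0.05  1.23 -0.2 ]
sleeve1 0.8 [486. 155.] [658.28  199.732]
bin 0.83 [328. 195.] [506.665 148.118]
tab 0.65 [337. 152.] [504.915 194.455]
loop 0.97 [334. 151.] [503.374 193.564]
```

View pics/w9.png

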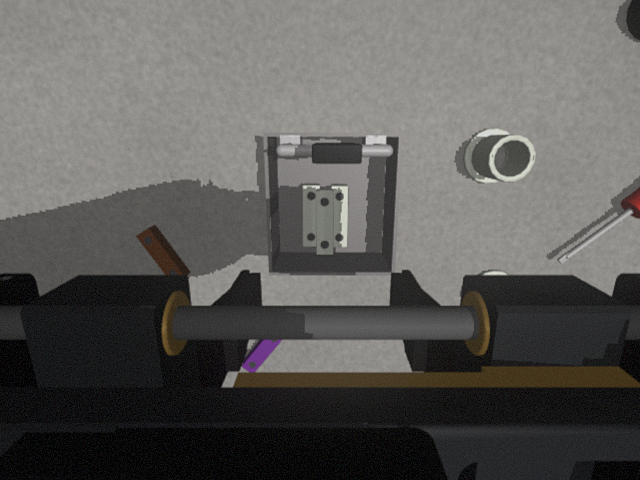

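Emit:
{"fn": "arm_command", "kwargs": {"slide": [[0.76,0.1,0],[0.76,0.1,0],[0.76,0.3,0],[0.76,0.4,0],[0.76,0.4,0],[0.76,0.5,0],[0.76,0.5,0],[0.76,0.5,0],[0,0,0],[0,0,0],[0,0,0]], "angular": [[0,0,0],[0,0,0],[0,0,0],[0,0,0],[0,0,0],[0,0,0],[0,0,0],[0,0,0],[0,0,0],[0,0,0],[0,0,0]], "grip": [0.8,0.8,0.8,0.8,0.8,0.8,0.8,0.8,0.8,0.8,0.8]}}

```text
time: 32.07
tool_pos: [654.5, 198.5, 166.1]
eef_rot: [0.678, 0.735, -0.001, -0.0]
contact_force: [0.0, 0.7, -0.0]
opening: 69.6
grip_force: 0.0
```

```bash
cat >> h.py <<'E'
def pins(cam,t,z,n=3):
    out=[]
    for k in range(n):
        if k: viewer.grab_frame(cam)
        for r in pinpoint(cam,t):
            if r["score"]>.4: out.append((round(r["score"],2),*np.round(r["point"],1),*np.round(rays(cam,r["point"],z)[0][:2],1)))
    for o in out: print(t,*o)
def tops(cam,im,t,z,minr=0):
    "centre of the bright top face ring/disc: fit ellipse to the mask's lit part"
    for r in cut_out(cam,t):
        if r["score"]<.4: continue
        m=r["pixels"];print(t,round(r["score"],2),np.round(r["point"]),m.sum(),"bbox",*[ (a.min(),a.max()) for a in np.nonzero(m)[::-1]])
E
python3 - <<'E'
from h import *
s=st();im=save("wrist","w10");pins("wrist","sleeve1",0);tops("wrist",im,"sleeve1",45)
E
```

```text
t32.07 tcp [654.5 198.5 166.1] closing yaw 4.6 zdir [-0.002 -0.002 -1.   ] open 69.6 gf 0.0 F [ 0.   0.7 -0. ] q [-0.82  0.48  0.65  1.44 -0.29  1.32 -0.07]
sleeve1 0.91 328.0 213.7 657.2 197.9
sleeve1 0.82 344.9 338.5 687.5 60.1
sleeve1 0.9 345.5 341.2 688.8 57.1
sleeve1 0.7 326.0 214.3 655.6 197.6
sleeve1 0.58 327.4 216.8 657.4 195.5
sleeve1 0.57 343.7 339.5 686.9 59.4
sleeve1 0.68 [324. 209.] 1946 bbox (np.int64(300), np.int64(352)) (np.int64(190), np.int64(248))
sleeve1 0.64 [343. 354.] 1436 bbox (np.int64(319), np.int64(366)) (np.int64(339), np.int64(373))
```

View pics/w10.png

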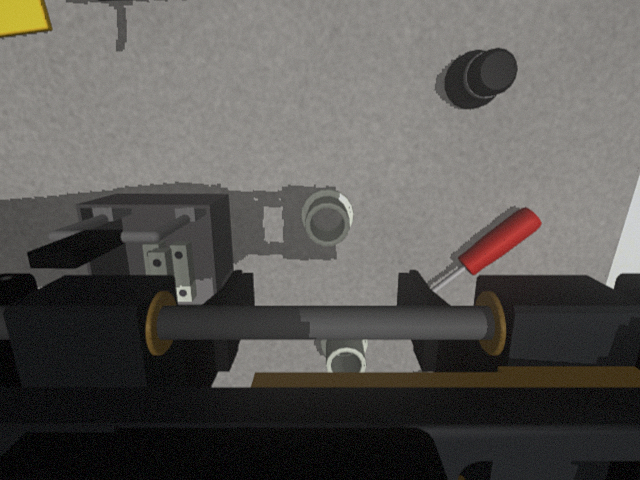

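Emit:
{"fn": "arm_command", "kwargs": {"slide": [[0.1,-0.04,-0.5],[0,0,-0.9],[0,0,-0.9],[0,0,-0.9],[0,0,-0.9],[0,0,-0.9],[0,0,-0.8],[0,0,-0.7],[0,0,-0.4],[0,0,0],[0,0,0],[0,0,0]], "angular": [[0,0,0],[0,0,0],[0,0,0],[0,0,0],[0,0,0],[0,0,0],[0,0,0],[0,0,0],[0,0,0],[0,0,0],[0,0,0],[0,0,0]], "grip": [0.8,0.8,0.8,0.8,0.8,0.8,0.8,0.8,0.8,0.8,0,0]}}

```text
time: 33.42
tool_pos: [658.4, 198.6, -4.2]
eef_rot: [0.678, 0.735, 0.001, 0.0]
contact_force: [0.2, 0.3, -0.9]
opening: 63.1
grip_force: 0.0
```

Emit:
{"fn": "arm_command", "kwargs": {"slide": [[0,0,0],[0,0,0],[0,0,0],[0,0,0],[0,0,0],[0,0,0],[0,0,0],[0,0,0.4],[0,0,1],[0,0,1],[0,0,1],[0,0,1]], "angular": [[0,0,0],[0,0,0],[0,0,0],[0,0,0],[0,0,0],[0,0,0],[0,0,0],[0,0,0],[0,0,0],[0,0,0],[0,0,0],[0,0,0]], "grip": [0,0,0,0,0,0,0,0,0,0,0,0]}}

```text
time: 34.42
tool_pos: [657.5, 198.3, 106.2]
eef_rot: [0.678, 0.735, -0.0, 0.0]
contact_force: [0.1, -0.3, -0.7]
opening: 38.9
grip_force: 35.0
```

```bash
python3 - <<'E'
from h import *
s=st();im=save("wrist","w11")
q=im[150:400,200:460];cv2.imwrite("pics/c11.png",cv2.resize(q,(624,600))[:,:,::-1])
c=viewer.camera_info("wrist")
T=s["tool_pos"]
for z in(0,20,40):print(z,proj("wrist",T+[0,0,z]))
E
```

```text
t34.42 tcp [657.5 198.3 106.2] closing yaw 4.6 zdir [-0. -0. -1.] open 38.9 gf 35.0 F [ 0.1 -0.3 -0.7] q [-0.8   0.53  0.63  1.5  -0.32  1.22 -0.05]
0 [320.204 270.705]
20 [319.925 284.505]
40 [319.581 301.518]
```

View pics/c11.png

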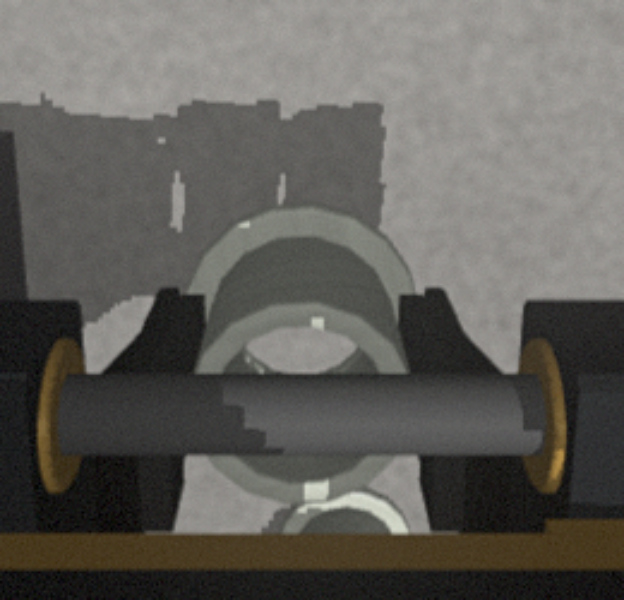

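Emit:
{"fn": "arm_command", "kwargs": {"slide": [[0,0,-0.9],[0,0,-0.9],[0,0,-0.9],[0,0,-0.9],[0,0,-0.5],[0,0,-0.26],[0,0,0],[0,0,0],[0,0,0],[0,0,0],[0,0,0],[0,0,0]], "angular": [[0,0,0],[0,0,0],[0,0,0],[0,0,0],[0,0,0],[0,0,0],[0,0,0],[0,0,0],[0,0,0],[0,0,0],[0,0,0],[0,0,0]], "grip": [0,0,0,0,0,0,0,0,0.8,0.8,0.8,0.8]}}

```text
time: 35.47
tool_pos: [657.9, 198.7, -3.9]
eef_rot: [0.678, 0.735, 0.0, 0.0]
contact_force: [0.1, 0.5, 0.0]
opening: 57.8
grip_force: 0.0
```

Emit:
{"fn": "arm_command", "kwargs": {"slide": [[0,0,0],[0,0,0],[0,0,0.4],[0,0,0.8],[0,0,1],[0,0,1],[0,0,1],[0,0,1],[0,0,1],[0,0,0.6],[0,0,0],[0,0,0]], "angular": [[0,0,0],[0,0,0],[0,0,0],[0,0,0],[0,0,0],[0,0,0],[0,0,0],[0,0,0],[0,0,0],[0,0,0],[0,0,0],[0,0,0]], "grip": [0.8,0.8,0.8,0.8,0.8,0.8,0.8,0.8,0.8,0.8,0.8,0.8]}}

```text
time: 36.47
tool_pos: [658.2, 198.5, 167.2]
eef_rot: [0.678, 0.735, 0.001, 0.0]
contact_force: [0.5, 0.6, -0.4]
opening: 69.8
grip_force: 0.0
```

Emit:
{"fn": "arm_command", "kwargs": {"slide": [[0,0,0],[0,0,0],[0,0,0],[0,0,0]], "angular": [[0,0,0],[0,0,0],[0,0,0],[0,0,0]], "grip": [0.8,0.8,0.8,0.8]}}

```text
time: 36.8
tool_pos: [657.2, 198.4, 164.8]
eef_rot: [0.678, 0.735, -0.001, -0.0]
contact_force: [0.1, -0.1, -0.1]
opening: 69.6
grip_force: 0.0
```

```bash
python3 - <<'E'
from h import *
ims=[]
for k in range(4):
    s=st();im=viewer.grab_frame("wrist");ims.append(im)
    r=max([r for r in cut_out("wrist","sleeve1") if r["point"][1]<280],key=lambda r:r["score"])
    print(r["point"],r["pixels"].sum())
cv2.imwrite("pics/w12.png",ims[-1][:,:,::-1]);np.save("w12.npy",ims[-1])
q=cv2.resize(ims[-1][170:270,270:390],(720,600),interpolation=cv2.INTER_CUBIC);cv2.imwrite("pics/c12.png",q[:,:,::-1])
E
```

```text
t36.80 tcp [657.2 198.4 164.8] closing yaw 4.7 zdir [-0.001 -0.001 -1.   ] open 69.6 gf 0.0 F [ 0.1 -0.1 -0.1] q [-0.81  0.49  0.65  1.43 -0.3   1.32 -0.07]
[324.2, 207.1] 1837
t36.90 tcp [657.4 198.4 165.2] closing yaw 4.6 zdir [-0.001 -0.    -1.   ] open 69.8 gf 0.0 F [ 0.2 -0.2 -1. ] q [-0.81  0.48  0.65  1.43 -0.3   1.32 -0.07]
[327.8, 207.5] 1837
t37.00 tcp [657.6 198.5 165.5] closing yaw 4.7 zdir [-0. -0. -1.] open 69.2 gf 0.0 F [-0.9  0.5 -0.7] q [-0.81  0.48  0.65  1.43 -0.3   1.32 -0.07]
[323.3, 209.6] 1788
t37.10 tcp [657.6 198.5 165.6] closing yaw 4.7 zdir [-0. -0. -1.] open 69.9 gf 0.0 F [ 0.4 -0.8 -0.6] q [-0.81  0.48  0.65  1.43 -0.3   1.32 -0.07]
[330.7, 208.4] 1850
```

View pics/c12.png

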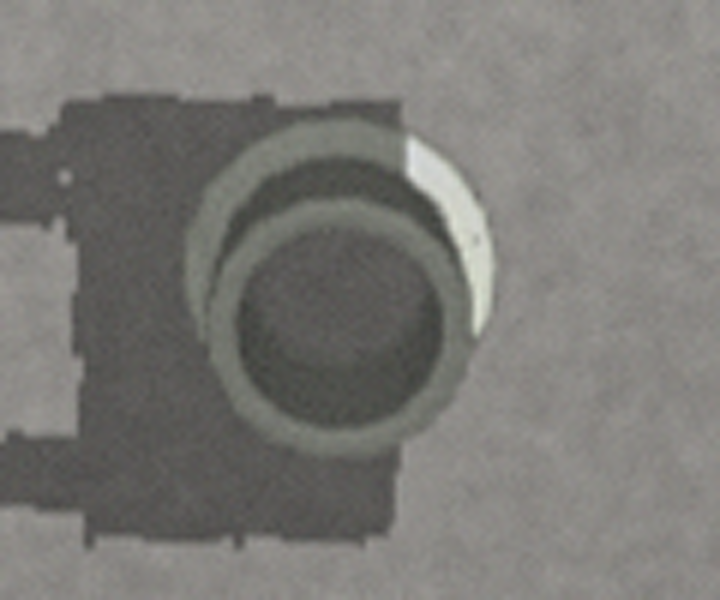

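Emit:
{"fn": "arm_command", "kwargs": {"slide": [[-0.1,-0.95,0.1],[-0.1,-0.95,0.1],[-0.1,-0.95,0.1],[-0.1,-0.95,0.1],[-0.1,-0.95,0.1],[-0.1,-0.95,0.1],[-0.1,-0.95,0.1],[-0.1,-0.95,0.1],[-0.1,-0.95,0],[-0.1,-0.95,0],[0,-0.95,0],[0,-0.95,0]], "angular": [[0,0,0],[0,0,0],[0,0,0],[0,0,0],[0,0,0],[0,0,0],[0,0,0],[0,0,0],[0,0,0],[0,0,0],[0,0,0],[0,0,0]], "grip": [0.8,0.8,0.8,0.8,0.8,0.8,0.8,0.8,0.8,0.8,0.8,0.8]}}

```text
time: 38.2
tool_pos: [632.5, -87.6, 186.0]
eef_rot: [0.678, 0.735, 0.0, 0.0]
contact_force: [0.9, 0.1, -0.1]
opening: 69.5
grip_force: 0.0
```

Emit:
{"fn": "arm_command", "kwargs": {"slide": [[0,-0.95,0],[0,-0.95,0],[0,0,0],[0,0,0],[0,0,0],[0,0,0],[0,0,0],[0,0,0]], "angular": [[0,0,0],[0,0,0],[0,0,0],[0,0,0],[0,0,0],[0,0,0],[0,0,0],[0,0,0]], "grip": [0.8,0.8,0.8,0.8,0.8,0.8,0.8,0.8]}}

```text
time: 38.87
tool_pos: [632.8, -132.8, 185.6]
eef_rot: [0.677, 0.736, 0.0, -0.0]
contact_force: [0.7, -0.5, 0.4]
opening: 69.4
grip_force: 0.0
```

```bash
cat >> h.py <<'E'
def postblobs(im,thr=None,win=(230,430,150,262)):
    x0,x1,y0,y1=win;g=cv2.cvtColor(im[y0:y1,x0:x1],cv2.COLOR_RGB2GRAY)
    for t in ([thr] if thr else range(90,231,10)):
        n,l,s,c=cv2.connectedComponentsWithStats((g>t).astype(np.uint8))
        for i in range(1,n):
            a=s[i]
            if 120<a[4]<500 and .7<a[2]/a[3]<1.4: print("thr",t,"c",np.round(c[i]+[x0,y0],1),"box",a[0]+x0,a[1]+y0,a[2],a[3],"area",a[4])
E
python3 - <<'E'
from h import *
for k in range(2):
    s=st();im=viewer.grab_frame("wrist");
cv2.imwrite("pics/w13.png",im[:,:,::-1]);np.save("w13.npy",im);postblobs(im)
pins("wrist","post1",10,2)
for r in cut_out("wrist","post1"): print(r["score"],r["point"],r["pixels"].sum())
E
```

```text
t38.87 tcp [ 632.8 -132.8  185.6] closing yaw 4.7 zdir [-0.  0. -1.] open 69.4 gf 0.0 F [ 0.7 -0.5  0.4] q [-0.43  0.4   0.76  1.52 -0.28  1.33  0.44]
t38.92 tcp [ 632.8 -133.   185.7] closing yaw 4.7 zdir [-0.  0. -1.] open 69.7 gf 0.0 F [-0.4  0.  -0.5] q [-0.43  0.4   0.76  1.52 -0.28  1.33  0.44]
thr 90 c [323.7 224.5] box 315 213 20 23 area 333
thr 100 c [323.5 226.9] box 315 219 18 17 area 222
post1 0.95 302.9 335.9 619.7 -277.6
post1 0.79 232.2 265.1 539.1 -199.7
post1 0.69 326.3 212.4 634.0 -134.6
post1 0.89 303.8 337.0 620.6 -279.2
post1 0.64 235.3 264.1 542.3 -198.6
post1 0.61 325.0 212.2 632.6 -134.8
0.85 [281.7, 236.2] 25320
```

Emit:
{"fn": "arm_command", "kwargs": {"slide": [[-0.74,-0.52,0],[-0.74,-0.52,0],[-0.74,-0.52,0],[-0.74,-0.52,0],[-0.74,-0.52,0],[0,0,0],[0,0,0],[0,0,0],[0,0,0],[0,0,0],[0,0,0]], "angular": [[0,0,0],[0,0,0],[0,0,0],[0,0,0],[0,0,0],[0,0,0],[0,0,0],[0,0,0],[0,0,0],[0,0,0],[0,0,0]], "grip": [0.8,0.8,0.8,0.8,0.8,0.8,0.8,0.8,0.8,0.8,0.8]}}

```text
time: 40.08
tool_pos: [540.6, -198.4, 185.5]
eef_rot: [0.677, 0.736, -0.0, -0.0]
contact_force: [0.5, -0.6, -0.0]
opening: 69.6
grip_force: 0.0
```

```bash
python3 - <<'E'
from h import *
for k in range(2):
    s=st();im=viewer.grab_frame("wrist");
cv2.imwrite("pics/w14.png",im[:,:,::-1]);np.save("w14.npy",im);postblobs(im)
pins("wrist","post1",10,1)
E
```

```text
t40.08 tcp [ 540.6 -198.4  185.5] closing yaw 4.7 zdir [-0. -0. -1.] open 69.6 gf 0.0 F [ 0.5 -0.6 -0. ] q [-0.42  0.24  0.82  1.7  -0.18  1.28  0.52]
t40.13 tcp [ 540.5 -198.6  185.5] closing yaw 4.7 zdir [-0. -0. -1.] open 69.6 gf 0.0 F [0.3 0.6 0.1] q [-0.42  0.23  0.82  1.7  -0.18  1.28  0.52]
thr 90 c [297.9 164.4] box 286 150 26 35 area 442
thr 90 c [383.8 160.6] box 372 150 28 32 area 256
thr 90 c [326.1 221.9] box 314 210 25 25 area 421
thr 100 c [326.1 225.3] box 318 217 18 18 area 245
thr 110 c [325.9 224.8] box 319 218 16 15 area 148
post1 0.7 391.8 288.7 619.2 -277.8
post1 0.67 324.9 211.3 540.0 -198.9
post1 0.61 424.9 154.7 632.8 -134.6
```

Emit:
{"fn": "arm_command", "kwargs": {"slide": [[0.29,0.95,0],[0.29,0.95,0],[0.29,0.95,0],[0.29,0.95,0],[0.29,0.95,0],[0.29,0.95,0],[0.29,0.95,0],[0.29,0.95,0],[0.29,0.95,0],[0.29,0.95,0],[0.29,0.95,0],[0.29,0.95,0]], "angular": [[0,0,0],[0,0,0],[0,0,0],[0,0,0],[0,0,0],[0,0,0],[0,0,0],[0,0,0],[0,0,0],[0,0,0],[0,0,0],[0,0,0]], "grip": [0.8,0.8,0.8,0.8,0.8,0.8,0.8,0.8,0.8,0.8,0.8,0.8]}}

```text
time: 41.23
tool_pos: [627.4, 87.4, 185.6]
eef_rot: [0.678, 0.735, -0.0, -0.0]
contact_force: [-0.9, 0.3, 0.2]
opening: 69.6
grip_force: 0.0
```

Emit:
{"fn": "arm_command", "kwargs": {"slide": [[0.29,0.95,0],[0.29,0.95,0],[0.29,0.95,0],[0.29,0.95,0],[0.06,0.7,-0.8],[0,0,0],[0,0,0],[0,0,0],[0,0,0],[0,0,0],[0,0,0],[0,0,0]], "angular": [[0,0,0],[0,0,0],[0,0,0],[0,0,0],[0,0,0],[0,0,0],[0,0,0],[0,0,0],[0,0,0],[0,0,0],[0,0,0],[0,0,0]], "grip": [0.8,0.8,0.8,0.8,0.8,0.8,0.8,0.8,0.8,0.8,0.8,0.8]}}

```text
time: 42.23
tool_pos: [657.9, 197.9, 166.3]
eef_rot: [0.678, 0.735, 0.0, 0.0]
contact_force: [-0.5, -0.3, -0.0]
opening: 69.2
grip_force: 0.0
```

```bash
cat >> h.py <<'E'
def ring(im,ref,win=(290,364,185,265)):
    "offset in px of the sleeve ring from that in the reference picture (template match)"
    t=cv2.cvtColor(ref[200:250,302:352],cv2.COLOR_RGB2GRAY);g=cv2.cvtColor(im,cv2.COLOR_RGB2GRAY)
    m=cv2.matchTemplate(g,t,cv2.TM_CCOEFF_NORMED);_,v,_,p=cv2.minMaxLoc(m);print("ring shift",p[0]-302,p[1]-200,"score",round(v,2))
E
python3 - <<'E'
from h import *
s=st();im=viewer.grab_frame("wrist");ring(im,np.load("w12.npy"))
for t in("top","scene"):
    im=viewer.grab_frame(t);pins(t,"sleeve1",0,1)
E
```

```text
t42.23 tcp [657.9 197.9 166.3] closing yaw 4.6 zdir [ 0.001  0.    -1.   ] open 69.2 gf 0.0 F [-0.5 -0.3 -0. ] q [-0.8   0.48  0.62  1.43 -0.28  1.32 -0.08]
ring shift 0 -1 score 0.97
sleeve1 0.68 230.9 208.5 654.4 196.7
sleeve1 0.55 289.6 191.9 692.4 53.8
sleeve1 0.95 398.2 245.1 661.3 200.6
```

Emit:
{"fn": "arm_command", "kwargs": {"slide": [[0,0,-0.5],[0,0,-0.9],[0,0,-0.9],[0,0,-0.9],[0,0,-0.9],[0,0,-0.9],[0,0,-0.8],[0,0,-0.6],[0,0,-0.4],[0,0,0],[0,0,0],[0,0,0]], "angular": [[0,0,0],[0,0,0],[0,0,0],[0,0,0],[0,0,0],[0,0,0],[0,0,0],[0,0,0],[0,0,0],[0,0,0],[0,0,0],[0,0,0]], "grip": [0.8,0.8,0.8,0.8,0.8,0.8,0.8,0.8,0.8,0.8,0,0]}}

```text
time: 43.48
tool_pos: [658.6, 198.7, -3.1]
eef_rot: [0.678, 0.735, 0.001, 0.0]
contact_force: [0.3, -0.5, 0.3]
opening: 62.7
grip_force: 0.0
```

Emit:
{"fn": "arm_command", "kwargs": {"slide": [[0,0,0],[0,0,0],[0,0,0],[0,0,0],[0,0,0],[0,0,0],[0,0,0],[0,0,0.4],[0,0,1],[0,0,1],[0,0,1],[0,0,1]], "angular": [[0,0,0],[0,0,0],[0,0,0],[0,0,0],[0,0,0],[0,0,0],[0,0,0],[0,0,0],[0,0,0],[0,0,0],[0,0,0],[0,0,0]], "grip": [0,0,0,0,0,0,0,0,0,0,0,0]}}

```text
time: 44.48
tool_pos: [657.3, 198.2, 107.1]
eef_rot: [0.678, 0.735, -0.0, -0.0]
contact_force: [1.0, 0.7, -1.7]
opening: 38.6
grip_force: 35.0
```

Emit:
{"fn": "arm_command", "kwargs": {"slide": [[-0.11,-0.957,0],[-0.11,-0.957,0],[-0.11,-0.957,0],[-0.11,-0.957,0],[-0.11,-0.957,0],[-0.11,-0.957,0],[-0.11,-0.957,0],[-0.11,-0.957,0],[-0.11,-0.957,0],[-0.12,-0.957,0],[0,-0.957,0],[0,-0.957,0]], "angular": [[0,0,0],[0,0,0],[0,0,0],[0,0,0],[0,0,0],[0,0,0],[0,0,0],[0,0,0],[0,0,0],[0,0,0],[0,0,0],[0,0,0]], "grip": [0,0,0,0,0,0,0,0,0,0,0,0]}}

```text
time: 45.48
tool_pos: [629.4, -89.7, 106.1]
eef_rot: [0.678, 0.735, 0.0, -0.0]
contact_force: [0.5, -0.6, -0.7]
opening: 38.6
grip_force: 35.0
```

Emit:
{"fn": "arm_command", "kwargs": {"slide": [[0,-0.957,0],[0,-0.957,0],[0,0,0],[0,0,0],[0,0,0],[0,0,0],[0,0,-0.5],[0,0,-0.5],[0,0,-0.5],[0,0,-0.3],[0,0,0],[0,0,0]], "angular": [[0,0,0],[0,0,0],[0,0,0],[0,0,0],[0,0,0],[0,0,0],[0,0,0],[0,0,0],[0,0,0],[0,0,0],[0,0,0],[0,0,0]], "grip": [0,0,0,0,0,0,0,0,0,0,0,0]}}

```text
time: 46.48
tool_pos: [629.4, -136.4, 59.8]
eef_rot: [0.678, 0.735, -0.001, -0.001]
contact_force: [0.1, -0.1, -0.5]
opening: 38.8
grip_force: 35.0
```

Emit:
{"fn": "arm_command", "kwargs": {"slide": [[0,0,-0.1],[0,0,-0.1],[0,0,-0.1],[0,0,-0.1],[0,0,-0.1],[0,0,-0.1],[0,0,0],[0,0,0]], "angular": [[0,0,0],[0,0,0],[0,0,0],[0,0,0],[0,0,0],[0,0,0],[0,0,0],[0,0,0]], "grip": [0,0,0,0,0,0,0,0]}}

```text
time: 47.15
tool_pos: [629.8, -136.4, 45.5]
eef_rot: [0.678, 0.735, -0.0, -0.0]
contact_force: [-0.2, -1.2, -0.9]
opening: 38.5
grip_force: 35.0
```

Emit:
{"fn": "arm_command", "kwargs": {"slide": [[0,0,-0.15],[0,0,-0.15],[0,0,-0.15],[0,0,-0.15],[0,0,-0.15],[0,0,-0.15],[0,0,-0.15],[0,0,-0.15],[0,0,-0.15],[0,0,-0.1],[0,0,0]], "angular": [[0,0,0],[0,0,0],[0,0,0],[0,0,0],[0,0,0],[0,0,0],[0,0,0],[0,0,0],[0,0,0],[0,0,0],[0,0,0]], "grip": [0,0,0,0,0,0,0,0,0,0,0]}}

```text
time: 48.07
tool_pos: [629.7, -136.3, 8.8]
eef_rot: [0.678, 0.735, -0.0, -0.0]
contact_force: [0.5, 0.4, -1.7]
opening: 38.9
grip_force: 35.0
```

Emit:
{"fn": "arm_command", "kwargs": {"slide": [[0,0,0],[0,0,0],[0,0,0],[0,0,0],[0,0,0],[0,0,0],[0,0,0.3],[0,0,1],[0,0,1],[0,0,1],[0,0,1],[0,0,1]], "angular": [[0,0,0],[0,0,0],[0,0,0],[0,0,0],[0,0,0],[0,0,0],[0,0,0],[0,0,0],[0,0,0],[0,0,0],[0,0,0],[0,0,0]], "grip": [0.8,0.8,0.8,0.8,0.8,0.8,0.8,0.8,0.8,0.8,0.8,0.8]}}

```text
time: 49.07
tool_pos: [629.7, -136.6, 143.9]
eef_rot: [0.678, 0.735, 0.0, 0.0]
contact_force: [0.2, -0.1, -0.4]
opening: 69.5
grip_force: 0.0
```

Emit:
{"fn": "arm_command", "kwargs": {"slide": [[0.25,0.76,0.98],[0.25,0.76,0],[0.25,0.76,0],[0.25,0.76,0],[0.25,0.76,0],[0.25,0.76,0],[0.25,0.76,0],[0.25,0.76,0],[0.25,0.76,0],[0.25,0.76,0],[0,0,0],[0,0,0]], "angular": [[0,0,0],[0,0,0],[0,0,0],[0,0,0],[0,0,0],[0,0,0],[0,0,0],[0,0,0],[0,0,0],[0,0,0],[0,0,0],[0,0,0]], "grip": [0.8,0.8,0.8,0.8,0.8,0.8,0.8,0.8,0.8,0.8,0.8,0.8]}}

```text
time: 50.07
tool_pos: [692.4, 55.1, 166.6]
eef_rot: [0.677, 0.736, -0.0, -0.0]
contact_force: [-0.1, 0.1, 0.4]
opening: 69.9
grip_force: 0.0
```

Emit:
{"fn": "arm_command", "kwargs": {"slide": [[0,0,0],[0,0,0],[0,0,0],[0,0,0]], "angular": [[0,0,0],[0,0,0],[0,0,0],[0,0,0]], "grip": [0.8,0.8,0.8,0.8]}}

```text
time: 50.4
tool_pos: [692.3, 52.5, 166.7]
eef_rot: [0.678, 0.735, 0.0, 0.0]
contact_force: [-0.6, 0.7, 0.3]
opening: 69.6
grip_force: 0.0
```

```bash
python3 - <<'E'
from h import *
s=st();im=save("wrist","w15");ring(im,np.load("w12.npy"));pins("wrist","sleeve1",0,1)
im=save("scene","s15");pins("scene","sleeve1",10,1);print(proj("scene",[630,-136,55]),proj("scene",[630,-136,10]))
for r in cut_out("scene","sleeve1"): print(round(r["score"],2),r["point"],r["pixels"].sum(),[ (int(a.min()),int(a.max())) for a in np.nonzero(r["pixels"])[::-1]])
E
```

```text
t50.40 tcp [692.3  52.5 166.7] closing yaw 4.6 zdir [ 0. -0. -1.] open 69.6 gf 0.0 F [-0.6  0.7  0.3] q [-0.59  0.5   0.66  1.41 -0.31  1.33  0.16]
ring shift -7 -8 score 0.89
sleeve1 0.79 255.1 380.6 628.8 -147.0
sleeve1 0.65 319.6 204.1 686.1 61.5
sleeve1 0.82 317.9 319.2 636.4 -136.8
sleeve1 0.7 382.0 283.5 698.6 37.7
[315.364 302.945] [315.65  317.713]
0.97 [385.3, 276.7] 407 [(372, 392), (262, 286)]
0.91 [316.1, 316.8] 426 [(305, 327), (299, 327)]
0.71 [277.2, 337.9] 7063 [(213, 344), (283, 392)]
```

Emit:
{"fn": "arm_command", "kwargs": {"slide": [[-0.28,0.28,0],[0,0,-0.04],[0,0,0],[0,0,0],[0,0,0],[0,0,0]], "angular": [[0,0,0],[0,0,0],[0,0,0],[0,0,0],[0,0,0],[0,0,0]], "grip": [0.8,0.8,0.8,0.8,0.8,0.8]}}

```text
time: 51.15
tool_pos: [685.5, 60.5, 165.5]
eef_rot: [0.678, 0.735, -0.0, 0.0]
contact_force: [-0.9, 0.0, -0.3]
opening: 69.2
grip_force: 0.0
```

```bash
cat >> h.py <<'E'
def ringsub(im,ref):
    g=lambda i:cv2.resize(cv2.cvtColor(i[190:260,290:364],cv2.COLOR_RGB2GRAY),None,fx=5,fy=5,interpolation=cv2.INTER_CUBIC)
    t=g(ref)[50:300,60:310];m=cv2.matchTemplate(g(im),t,cv2.TM_CCOEFF_NORMED);_,v,_,p=cv2.minMaxLoc(m);print("sub",(p[0]-60)/5,(p[1]-50)/5,round(v,2))
E
python3 - <<'E'
from h import *
for k in range(2):
    s=st();im=save("wrist","w16");ringsub(im,np.load("w12.npy"))
q=lambda i:cv2.resize(i[170:270,270:390],(400,333),interpolation=cv2.INTER_CUBIC)
b=cv2.imread("pics/s15.png")[250:410,220:410]
cv2.imwrite("pics/c16.png",np.hstack([q(im)[:,:,::-1],cv2.resize(b,(395,333))]))
E
```

```text
t51.15 tcp [685.5  60.5 165.5] closing yaw 4.6 zdir [ 0. -0. -1.] open 69.2 gf 0.0 F [-0.9  0.  -0.3] q [-0.61  0.49  0.66  1.43 -0.3   1.32  0.14]
sub -0.8 1.8 0.98
t51.20 tcp [685.4  60.4 165.5] closing yaw 4.6 zdir [-0. -0. -1.] open 69.5 gf 0.0 F [-0.3 -0.1  0.4] q [-0.61  0.49  0.66  1.43 -0.3   1.32  0.14]
sub -0.8 1.8 0.98
```

View pics/c16.png

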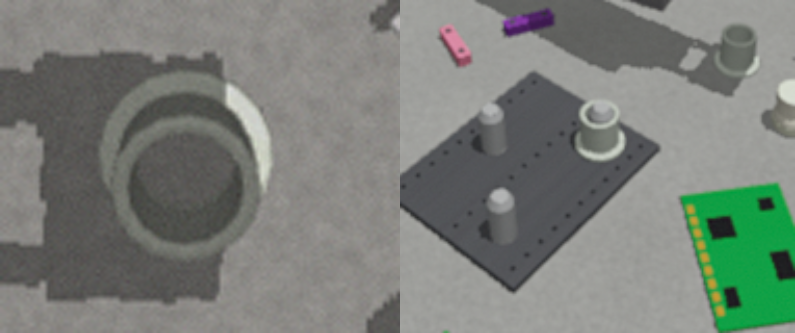

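Emit:
{"fn": "arm_command", "kwargs": {"slide": [[-0.022,-0.066,-0.5],[0,0,-0.9],[0,0,-0.9],[0,0,-0.9],[0,0,-0.9],[0,0,-0.9],[0,0,-0.8],[0,0,-0.6],[0,0,-0.4],[0,0,0],[0,0,0],[0,0,0]], "angular": [[0,0,0],[0,0,0],[0,0,0],[0,0,0],[0,0,0],[0,0,0],[0,0,0],[0,0,0],[0,0,0],[0,0,0],[0,0,0],[0,0,0]], "grip": [0.8,0.8,0.8,0.8,0.8,0.8,0.8,0.8,0.8,0.8,0,0]}}

```text
time: 52.25
tool_pos: [685.7, 58.8, -3.4]
eef_rot: [0.678, 0.735, 0.001, 0.001]
contact_force: [0.6, -0.8, -0.1]
opening: 62.5
grip_force: 0.0
```

Emit:
{"fn": "arm_command", "kwargs": {"slide": [[0,0,0],[0,0,0],[0,0,0],[0,0,0],[0,0,0],[0,0,0],[0,0,0],[0,0,0.4],[0,0,1],[0,0,1],[0,0,1],[0,0,1]], "angular": [[0,0,0],[0,0,0],[0,0,0],[0,0,0],[0,0,0],[0,0,0],[0,0,0],[0,0,0],[0,0,0],[0,0,0],[0,0,0],[0,0,0]], "grip": [0,0,0,0,0,0,0,0,0,0,0,0]}}

```text
time: 53.25
tool_pos: [684.5, 58.7, 106.9]
eef_rot: [0.678, 0.735, -0.0, -0.0]
contact_force: [0.7, 0.2, -0.5]
opening: 39.4
grip_force: 35.0
```

Emit:
{"fn": "arm_command", "kwargs": {"slide": [[0,0,0],[0,0,0],[0,0,0]], "angular": [[0,0,0],[0,0,0],[0,0,0]], "grip": [0,0,0]}}

```text
time: 53.5
tool_pos: [684.3, 59.1, 105.0]
eef_rot: [0.678, 0.735, -0.0, -0.0]
contact_force: [0.9, -0.3, -1.1]
opening: 39.0
grip_force: 35.0
```

Emit:
{"fn": "arm_command", "kwargs": {"slide": [[-0.483,-0.861,0],[-0.483,-0.861,0],[-0.483,-0.861,0],[-0.483,-0.861,0],[-0.483,-0.861,0],[-0.483,-0.861,0],[-0.483,-0.861,0],[-0.483,-0.861,0],[-0.483,-0.861,0],[-0.483,-0.861,0],[-0.483,-0.861,0],[-0.483,-0.861,0]], "angular": [[0,0,0],[0,0,0],[0,0,0],[0,0,0],[0,0,0],[0,0,0],[0,0,0],[0,0,0],[0,0,0],[0,0,0],[0,0,0],[0,0,0]], "grip": [0,0,0,0,0,0,0,0,0,0,0,0]}}

```text
time: 54.5
tool_pos: [538.3, -200.0, 104.2]
eef_rot: [0.678, 0.735, -0.001, -0.001]
contact_force: [0.2, -0.6, -0.5]
opening: 39.5
grip_force: 35.0
```

Emit:
{"fn": "arm_command", "kwargs": {"slide": [[0,0,0],[0,0,0],[0,0,0],[0,0,0],[0,0,-0.4],[0,0,-0.5],[0,0,-0.5],[0,0,-0.2],[0,0,0],[0,0,0],[0,0,0],[0,0,0]], "angular": [[0,0,0],[0,0,0],[0,0,0],[0,0,0],[0,0,0],[0,0,0],[0,0,0],[0,0,0],[0,0,0],[0,0,0],[0,0,0],[0,0,0]], "grip": [0,0,0,0,0,0,0,0,0,0,0,0]}}

```text
time: 55.5
tool_pos: [540.3, -199.6, 66.0]
eef_rot: [0.678, 0.735, 0.0, 0.0]
contact_force: [-0.4, -0.4, -1.0]
opening: 39.5
grip_force: 35.0
```

Emit:
{"fn": "arm_command", "kwargs": {"slide": [[0,0,-0.1],[0,0,-0.1],[0,0,-0.1],[0,0,-0.1],[0,0,-0.1],[0,0,-0.1],[0,0,-0.1],[0,0,-0.1],[0,0,0]], "angular": [[0,0,0],[0,0,0],[0,0,0],[0,0,0],[0,0,0],[0,0,0],[0,0,0],[0,0,0],[0,0,0]], "grip": [0,0,0,0,0,0,0,0,0]}}

```text
time: 56.25
tool_pos: [539.6, -199.3, 44.9]
eef_rot: [0.678, 0.735, -0.0, -0.0]
contact_force: [-0.0, -0.0, -1.3]
opening: 39.2
grip_force: 35.0
```

Emit:
{"fn": "arm_command", "kwargs": {"slide": [[0,0,-0.15],[0,0,-0.15],[0,0,-0.15],[0,0,-0.15],[0,0,-0.15],[0,0,-0.15],[0,0,-0.15],[0,0,-0.15],[0,0,-0.15],[0,0,-0.1],[0,0,0]], "angular": [[0,0,0],[0,0,0],[0,0,0],[0,0,0],[0,0,0],[0,0,0],[0,0,0],[0,0,0],[0,0,0],[0,0,0],[0,0,0]], "grip": [0,0,0,0,0,0,0,0,0,0,0]}}

```text
time: 57.17
tool_pos: [539.6, -199.3, 8.6]
eef_rot: [0.678, 0.735, -0.0, -0.0]
contact_force: [0.1, 0.3, -0.4]
opening: 39.5
grip_force: 35.0
```

Emit:
{"fn": "arm_command", "kwargs": {"slide": [[0,0,0],[0,0,0],[0,0,0],[0,0,0],[0,0,0],[0,0,0],[0,0,0.3],[0,0,1],[0,0,1],[0,0,1],[0,0,1],[0,0,1]], "angular": [[0,0,0],[0,0,0],[0,0,0],[0,0,0],[0,0,0],[0,0,0],[0,0,0],[0,0,0],[0,0,0],[0,0,0],[0,0,0],[0,0,0]], "grip": [0.8,0.8,0.8,0.8,0.8,0.8,0.8,0.8,0.8,0.8,0.8,0.8]}}

```text
time: 58.17
tool_pos: [539.7, -199.6, 143.5]
eef_rot: [0.678, 0.735, 0.0, 0.0]
contact_force: [0.3, -0.5, 0.7]
opening: 69.6
grip_force: 0.0
```

Emit:
{"fn": "arm_command", "kwargs": {"slide": [[0.2,0.73,0],[0.2,0.73,0],[0.2,0.73,0],[0.2,0.73,0],[0.2,0.73,0],[0.2,0.73,0],[0.2,0.73,0],[0.2,0.73,0],[0.2,0.73,0],[0.2,0.73,0],[0.2,0.73,0],[0.2,0.73,0]], "angular": [[0,0,1],[0,0,1],[0,0,1],[0,0,1],[0,0,1],[0,0,1],[0,0,1],[0,0,1],[0,0,1],[0,0,1],[0,0,1],[0,0,1]], "grip": [0.1,0.1,0.1,0.1,0.1,0.1,0.1,0.1,0.1,0.1,0.1,0.1]}}

```text
time: 59.17
tool_pos: [600.1, 20.4, 142.4]
eef_rot: [0.319, 0.948, 0.0, 0.0]
contact_force: [0.8, -0.2, 0.3]
opening: 9.4
grip_force: 0.0
```

Emit:
{"fn": "arm_command", "kwargs": {"slide": [[0,0,-0.8],[0,0,-0.9],[0,0,-0.9],[0,0,-0.9],[0,0,-0.9],[0,0,-0.8],[0,0,-0.5],[0,0,-0.2],[0,0,0],[0,0,0],[0,0,0]], "angular": [[0,0,1],[0,0,1],[0,0,1],[0,0,1],[0,0,1],[0,0,1],[0,0,1],[0,0,1],[0,0,1],[0,0,1],[0,0,0.5]], "grip": [0.1,0.1,0.1,0.1,0.1,0.1,0.1,0.1,0.1,0.1,0.1]}}

```text
time: 60.08
tool_pos: [600.1, 19.4, -5.4]
eef_rot: [-0.042, 0.999, -0.0, 0.0]
contact_force: [-0.2, -1.1, -1.0]
opening: 8.9
grip_force: 0.0
```

```bash
python3 - <<'E'
from h import *
s=st();im=save("scene","s17");pins("scene","sleeve1",10,1);
for r in cut_out("scene","sleeve1"): print(round(r["score"],2),r["point"],r["pixels"].sum(),[ (int(a.min()),int(a.max())) for a in np.nonzero(r["pixels"])[::-1]])
print(proj("scene",[540,-199,55]),proj("scene",[540,-199,10]))
im=viewer.grab_frame("top");pins("top","sleeve1",10,1)
for r in cut_out("top","stand"): print("stand",r["score"],r["point"],rect("top",r["pixels"],0))
pins("top","hook",171,2);pins("top","stand",0,1);pins("top","bin",0,1)
E
```

```text
t60.08 tcp [600.1  19.4  -5.4] closing yaw 94.9 zdir [ 0. -0. -1.] open 8.9 gf 0.0 F [-0.2 -1.1 -1. ] q [-0.39  0.44  0.35  1.81 -0.18  0.93  1.7 ]
sleeve1 0.97 315.5 319.8 633.1 -141.1
sleeve1 0.67 266.8 322.5 551.0 -205.0
0.87 [267.1, 319.4] 419 [(253, 277), (302, 327)]
0.82 [318.3, 316.8] 433 [(304, 328), (300, 327)]
[262.852 303.876] [264.609 318.615]
sleeve1 0.63 370.0 219.9 618.3 -138.6
sleeve1 0.5 395.2 250.2 544.1 -196.5
stand 0.94 [138.7, 272.3] (array([504.4, 421. ]), array([131.4,  96. ]), 6.6)
stand 0.29 [402.7, 238.3] (array([ 583.7, -206.6]), array([223.1, 181.9]), 84.8)
hook 0.66 136.6 265.4 509.4 370.0
hook 0.81 137.1 262.9 514.6 369.0
stand 0.98 154.6 270.2 508.4 380.0
bin 0.93 252.2 268.1 508.8 146.2
bin 0.63 227.0 268.3 509.5 206.5
```

Both sleeves are on posts at flange level. Now feel for the bench with the nearly shut fingers.

Emit:
{"fn": "arm_command", "kwargs": {"slide": [[0,0,-0.2],[0,0,-0.2],[0,0,-0.1],[0,0,-0.08],[0,0,0]], "angular": [[0,0,0],[0,0,0],[0,0,0],[0,0,0],[0,0,0]], "grip": [0.1,0.1,0.1,0.1,0.1]}}

```text
time: 61.05
tool_pos: [599.4, 19.5, -21.1]
eef_rot: [-0.041, 0.999, -0.0, -0.001]
contact_force: [0.1, -0.4, -0.4]
opening: 8.8
grip_force: 0.0
```

Emit:
{"fn": "arm_command", "kwargs": {"slide": [[0,0,-0.06],[0,0,-0.06],[0,0,0]], "angular": [[0,0,0],[0,0,0],[0,0,0]], "grip": [0.1,0.1,0.1]}}

```text
time: 61.3
tool_pos: [600.0, 19.6, -23.4]
eef_rot: [-0.041, 0.999, -0.0, 0.0]
contact_force: [-0.8, 1.0, 0.4]
opening: 9.0
grip_force: 0.0
```

Emit:
{"fn": "arm_command", "kwargs": {"slide": [[0,0,-0.06],[0,0,-0.06],[0,0,0]], "angular": [[0,0,0],[0,0,0],[0,0,0]], "grip": [0.1,0.1,0.1]}}

```text
time: 61.55
tool_pos: [600.2, 19.7, -23.7]
eef_rot: [-0.04, 0.999, 0.001, 0.0]
contact_force: [-11.5, -0.2, 27.5]
opening: 8.6
grip_force: 14.3
```

Emit:
{"fn": "arm_command", "kwargs": {"slide": [[0,0,0.5],[0,0,0.9],[0,0,0.9],[0,0,0.9],[0,0,0.9],[0,0,0.9],[0,0,0.9],[0,0,0.9],[0,0,0.9],[0,0,0],[0,0,0],[0,0,0]], "angular": [[0,0,0],[0,0,0],[0,0,0],[0,0,0],[0,0,0],[0,0,0],[0,0,0],[0,0,0],[0,0,0],[0,0,0],[0,0,0],[0,0,0]], "grip": [0.5,0.5,0.5,0.5,0.5,0.5,0.5,0.5,0.5,0.5,0.5,0.5]}}

```text
time: 62.55
tool_pos: [599.6, 19.7, 165.8]
eef_rot: [-0.041, 0.999, 0.0, -0.0]
contact_force: [0.3, 0.2, -0.5]
opening: 43.6
grip_force: 0.0
```

Emit:
{"fn": "arm_command", "kwargs": {"slide": [[-0.48,0.86,0],[-0.48,0.86,0],[-0.48,0.86,0],[-0.48,0.86,0],[-0.48,0.86,0],[-0.48,0.86,0],[-0.48,0.86,0],[-0.48,0.86,0],[0,0,0],[0,0,0],[0,0,0],[0,0,0]], "angular": [[0,0,0],[0,0,0],[0,0,0],[0,0,0],[0,0,0],[0,0,0],[0,0,0],[0,0,0],[0,0,0],[0,0,0],[0,0,0],[0,0,0]], "grip": [0.5,0.5,0.5,0.5,0.5,0.5,0.5,0.5,0.5,0.5,0.5,0.5]}}

```text
time: 63.55
tool_pos: [504.2, 190.3, 165.7]
eef_rot: [-0.04, 0.999, -0.0, -0.0]
contact_force: [0.1, -0.5, 0.2]
opening: 43.6
grip_force: 0.0
```

```bash
python3 - <<'E'
from h import *
s=st();im=save("wrist","w18")
for t,z in(("tab",140),("loop",115),("bin",0),("hook",171),("stand",0)): pins("wrist",t,z,2)
g=im.mean(2)
for r in cut_out("wrist","bin")[:2]: print("bin",r["score"],rect("wrist",r["pixels"],60))
for r in cut_out("wrist","stand")[:2]: print("stand",r["score"],r["point"],rect("wrist",r["pixels"],0),[ (int(a.min()),int(a.max())) for a in np.nonzero(r["pixels"])[::-1]])
for p in ([503.4,195.5,165],[503.4,195.5,140]): print(proj("wrist",p))
E
```

```text
t63.55 tcp [504.2 190.3 165.7] closing yaw 94.6 zdir [-0.001 -0.001 -1.   ] open 43.6 gf 0.0 F [ 0.1 -0.5  0.2] q [-0.68  0.13  0.26  1.79 -0.03  1.23  1.24]
tab 0.56 333.9 258.8 504.5 196.5
tab 0.72 334.6 257.3 503.5 197.3
loop 0.76 328.6 248.9 506.0 194.2
loop 0.58 328.8 245.0 503.1 194.4
bin 0.77 278.0 213.8 509.2 145.4
bin 0.94 278.0 211.4 506.8 145.4
stand 0.84 507.1 232.5 509.3 377.0
stand 0.69 507.3 232.2 508.9 377.2
bin 0.69 (array([510.5, 146.4]), array([120.7, 120.2]), 4.2)
stand 0.81 [568.5, 231.2] (array([510.1, 447.9]), array([147.7, 142.6]), 6.8) [(503, 639), (165, 304)]
stand 0.19 [280.3, 235.2] (array([526.7, 138.3]), array([146.2, 144.8]), 4.7) [(193, 342), (156, 297)]
[331.069 271.782]
[330.431 257.316]
```

Emit:
{"fn": "arm_command", "kwargs": {"slide": [[0,0.24,0],[0,0,0],[0,0,-0.4],[0,0,-0.6],[0,0,-0.6],[0,0,-0.45],[0,0,0],[0,0,0],[0,0,0],[0,0,0],[0,0,0],[0,0,0]], "angular": [[0,0,0],[0,0,0],[0,0,0],[0,0,0],[0,0,0],[0,0,0],[0,0,0],[0,0,0],[0,0,0],[0,0,0],[0,0,0],[0,0,0]], "grip": [0.5,0.5,0.5,0.5,0.5,0.5,0.5,0.5,0,0,0,0], "squeeze": 60}}

```text
time: 65.45
tool_pos: [504.3, 197.8, 115.5]
eef_rot: [-0.041, 0.999, 0.0, 0.0]
contact_force: [0.1, -0.3, -0.9]
opening: 24.3
grip_force: 0.0
```

Emit:
{"fn": "arm_command", "kwargs": {"slide": [[0,0,0],[0,0,0],[0,0,0],[0,0,0],[0,0,0],[0,0,0],[0,0,0],[0,0,0]], "angular": [[0,0,0],[0,0,0],[0,0,0],[0,0,0],[0,0,0],[0,0,0],[0,0,0],[0,0,0]], "grip": [0,0,0,0,0,0,0,0]}}

```text
time: 66.12
tool_pos: [504.1, 197.6, 115.1]
eef_rot: [-0.041, 0.999, 0.0, 0.0]
contact_force: [0.3, -1.1, 2.1]
opening: 9.7
grip_force: 59.9
```

```bash
python3 - <<'E'
from h import *
st()
for c in("top","scene"):
    im=viewer.grab_frame(c)
    for t,z in(("hook",171),("stand",0),("bin",0),("tab",140)): pins(c,t,z,2)
    for r in cut_out(c,"stand")[:1]:
        m=r["pixels"];print(r["score"],[ (int(a.min()),int(a.max())) for a in np.nonzero(m)[::-1]],rect(c,m,0))
E
```

```text
t66.12 tcp [504.1 197.6 115.1] closing yaw 94.6 zdir [ 0.  0. -1.] open 9.7 gf 59.9 F [ 0.3 -1.1  2.1] q [-0.69  0.17  0.26  1.85 -0.05  1.13  1.24]
hook 0.66 138.0 264.7 510.8 367.1
hook 0.62 136.9 264.2 511.9 369.4
stand 0.82 156.1 267.8 514.1 376.5
stand 0.79 155.9 270.2 508.4 376.9
bin 0.69 250.0 266.2 513.5 151.4
bin 0.67 250.0 268.3 508.4 151.4
tab 0.67 395.9 251.2 531.0 -179.2
0.62 [(116, 152), (246, 301)] (array([503.5, 430.1]), array([132.6,  71.8]), 8.4)
hook 0.73 386.4 144.4 514.5 388.2
hook 0.62 381.2 145.9 506.7 372.1
stand 0.63 379.6 196.6 509.7 383.2
stand 0.57 379.3 196.7 509.2 382.2
bin 0.82 338.1 236.3 510.1 146.7
bin 0.74 335.2 236.1 503.1 143.1
tab 0.95 345.7 184.6 506.1 185.2
tab 0.88 346.6 183.8 505.9 189.9
0.63 [(360, 409), (145, 203)] (array([458.4, 537.1]), array([375.2, 147.4]), -67.5)
```

Emit:
{"fn": "arm_command", "kwargs": {"slide": [[0,0,0.15],[0,0,0.3],[0,0,0.45],[0,0,0.5],[0,0,0.5],[0,0,0.5],[0,0,0.5],[0,0,0.4],[0,0,0.2],[0,0,0.1],[0,0,0],[0,0,0]], "angular": [[0,0,0],[0,0,0],[0,0,0],[0,0,0],[0,0,0],[0,0,0],[0,0,0],[0,0,0],[0,0,0],[0,0,0],[0,0,0],[0,0,0]], "grip": [0,0,0,0,0,0,0,0,0,0,0,0]}}

```text
time: 68.52
tool_pos: [503.6, 197.6, 204.4]
eef_rot: [-0.041, 0.999, -0.0, -0.0]
contact_force: [0.1, -0.4, -3.7]
opening: 10.0
grip_force: 60.0
```

Emit:
{"fn": "arm_command", "kwargs": {"slide": [[0.03,0.2,0],[0.03,0.4,0],[0.03,0.6,0],[0.03,0.6,0],[0.03,0.6,0],[0.03,0.6,0],[0.03,0.6,0],[0.03,0.4,0],[0.03,0.2,0],[0,0,0],[0,0,0],[0,0,0]], "angular": [[0,0,0.1],[0,0,0.1],[0,0,0.1],[0,0,0.1],[0,0,0.1],[0,0,0],[0,0,0],[0,0,0],[0,0,0],[0,0,0],[0,0,0],[0,0,0]], "grip": [0,0,0,0,0,0,0,0,0,0,0,0]}}

```text
time: 69.52
tool_pos: [511.0, 301.6, 205.0]
eef_rot: [-0.057, 0.998, -0.0, 0.0]
contact_force: [0.3, -0.5, -4.6]
opening: 9.4
grip_force: 60.0
```

```bash
python3 - <<'E'
from h import *
for k in range(2):
    st();im=save("wrist","w19")
    for t,z in(("hook",171),("stand",0),("tab",230),("loop",205)): pins("wrist",t,z,1)
im=viewer.grab_frame("scene")
for t,z in(("bin",90),("tab",230),("loop",205),("hook",171)): pins("scene",t,z,2)
im=viewer.grab_frame("top")
for t,z in(("bin",90),("tab",230),("loop",205),("hook",171)): pins("top",t,z,1)
E
```

```text
t69.52 tcp [511.  301.6 205. ] closing yaw 96.6 zdir [ 0.    -0.001 -1.   ] open 9.4 gf 60.0 F [ 0.3 -0.5 -4.6] q [-0.78  0.21  0.2   1.61 -0.04  1.32  1.11]
hook 0.94 424.9 262.1 509.2 366.9
stand 0.73 394.3 210.6 507.9 378.8
loop 0.84 325.3 271.2 509.8 302.7
t69.77 tcp [510.8 302.1 205.1] closing yaw 96.6 zdir [ 0.  0. -1.] open 9.5 gf 60.0 F [-0.5 -0.6 -3.5] q [-0.78  0.21  0.2   1.61 -0.04  1.32  1.11]
hook 0.63 425.6 264.6 510.5 368.4
stand 0.57 390.8 212.0 509.6 375.9
tab 0.62 328.1 291.7 510.5 304.5
loop 0.73 324.7 271.6 509.9 302.8
bin 0.58 360.2 194.5 522.9 234.7
bin 0.92 359.5 192.3 515.8 243.3
tab 0.63 371.8 137.5 516.5 292.7
tab 0.59 370.7 136.8 512.1 294.9
loop 0.6 373.8 146.6 522.8 295.2
loop 0.61 372.1 144.4 512.9 304.2
hook 0.9 382.9 145.1 508.4 379.1
hook 0.7 382.5 144.5 505.7 381.8
bin 0.64 199.3 265.6 511.6 254.8
loop 0.64 164.4 261.0 515.0 302.8
hook 0.47 164.8 261.2 517.1 310.9
```

Emit:
{"fn": "arm_command", "kwargs": {"slide": [[0,0.2,0],[0,0.3,0],[0,0.3,0],[0,0.3,0],[0,0.3,0],[0,0.3,0],[0,0.3,0],[0,0.2,0],[0,0.2,0],[0,0,0],[0,0,0],[0,0,0]], "angular": [[0,0,0],[0,0,0],[0,0,0],[0,0,0],[0,0,0],[0,0,0],[0,0,0],[0,0,0],[0,0,0],[0,0,0],[0,0,0],[0,0,0]], "grip": [0,0,0,0,0,0,0,0,0,0,0,0]}}

```text
time: 71.92
tool_pos: [510.9, 362.1, 204.9]
eef_rot: [-0.058, 0.998, -0.0, -0.0]
contact_force: [0.6, -0.3, -3.4]
opening: 9.5
grip_force: 60.0
```

Emit:
{"fn": "arm_command", "kwargs": {"slide": [[0,0,-0.15],[0,0,-0.15],[0,0,-0.15],[0,0,-0.15],[0,0,-0.15],[0,0,-0.15],[0,0,-0.1],[0,0,0],[0,0,0]], "angular": [[0,0,0],[0,0,0],[0,0,0],[0,0,0],[0,0,0],[0,0,0],[0,0,0],[0,0,0],[0,0,0]], "grip": [0,0,0,0,0,0,0,0,0]}}

```text
time: 72.67
tool_pos: [510.6, 362.6, 179.8]
eef_rot: [-0.058, 0.998, -0.0, -0.0]
contact_force: [0.1, 0.6, -2.7]
opening: 9.3
grip_force: 60.0
```

Emit:
{"fn": "arm_command", "kwargs": {"slide": [[0,0,-0.08],[0,0,-0.08],[0,0,-0.08],[0,0,0]], "angular": [[0,0,0],[0,0,0],[0,0,0],[0,0,0]], "grip": [0,0,0,0]}}

```text
time: 73.0
tool_pos: [510.5, 362.5, 173.4]
eef_rot: [-0.058, 0.998, -0.0, -0.0]
contact_force: [0.4, 1.0, -3.5]
opening: 9.4
grip_force: 60.0
```

Emit:
{"fn": "arm_command", "kwargs": {"slide": [[0,0,-0.06],[0,0,0]], "angular": [[0,0,0],[0,0,0]], "grip": [0,0]}}

```text
time: 73.17
tool_pos: [510.8, 362.7, 172.8]
eef_rot: [-0.058, 0.998, 0.0, 0.0]
contact_force: [-0.7, -0.6, 0.5]
opening: 10.0
grip_force: 60.0
```

Emit:
{"fn": "arm_command", "kwargs": {"slide": [[0,0,-0.02],[0,0,0],[0,0,0],[0,0,0],[0,0,0],[0,0,0],[0,0,0],[0,0,0],[0,0,0],[0,0,0]], "angular": [[0,0,0],[0,0,0],[0,0,0],[0,0,0],[0,0,0],[0,0,0],[0,0,0],[0,0,0],[0,0,0],[0,0,0]], "grip": [0.15,0.2,0.25,0.3,0.4,0.5,0.5,0.5,0.5,0.5]}}

```text
time: 74.0
tool_pos: [510.7, 362.6, 172.0]
eef_rot: [-0.058, 0.998, -0.0, 0.0]
contact_force: [0.1, 0.6, 0.6]
opening: 42.9
grip_force: 0.0
```

```bash
python3 - <<'E'
from h import *
st();im=save("wrist","w20")
for t,z in(("tab",196),("loop",171),("bin",56),("hook",171)): pins("wrist",t,z,2)
im=save("scene","s20")
for t,z in(("bin",56),("tab",196),("loop",171)): pins("scene",t,z,2)
E
```

```text
t74.00 tcp [510.7 362.6 172. ] closing yaw 96.6 zdir [ 0. -0. -1.] open 42.9 gf 0.0 F [0.1 0.6 0.6] q [-0.83  0.3   0.17  1.57 -0.05  1.28  1.04]
tab 0.74 329.0 292.4 511.2 365.2
tab 0.82 327.1 293.4 511.9 364.3
loop 0.71 324.6 270.0 509.3 362.8
loop 0.57 325.3 270.3 509.5 363.2
bin 0.88 273.7 223.2 515.0 319.2
bin 0.95 270.2 224.0 516.1 316.3
hook 0.94 331.4 275.4 512.0 366.9
hook 0.85 332.8 275.1 511.8 367.6
bin 0.78 372.3 191.5 517.9 315.3
bin 0.81 370.4 193.0 517.3 305.3
tab 0.84 379.0 137.8 500.8 366.6
tab 0.49 317.8 318.8 732.5 -275.8
tab 0.6 381.8 138.9 510.5 364.5
loop 0.77 384.2 145.8 513.4 377.2
loop 0.57 383.4 150.3 524.3 351.6
```

Emit:
{"fn": "arm_command", "kwargs": {"slide": [[0,0,0.15],[0,0,0.3],[0,0,0.5],[0,0,0.8],[0,0,0.8],[0,0,0.8],[0,0,0.8],[-0.3,-0.9,0],[-0.3,-0.9,0],[-0.3,-0.9,0],[-0.3,-0.9,0],[-0.3,-0.9,0]], "angular": [[0,0,0],[0,0,0],[0,0,0],[0,0,0],[0,0,0],[0,0,0],[0,0,0],[0,0,0],[0,0,0],[0,0,0],[0,0,0],[0,0,0]], "grip": [0.5,0.5,0.5,0.5,0.5,0.5,0.5,0.5,0.5,0.5,0.5,0.5]}}

```text
time: 76.15
tool_pos: [473.0, 249.1, 277.2]
eef_rot: [-0.058, 0.998, 0.0, 0.001]
contact_force: [0.0, -0.3, -0.1]
opening: 43.2
grip_force: 0.0
```

Emit:
{"fn": "arm_command", "kwargs": {"slide": [[-0.2,-0.9,0],[-0.2,-0.9,0],[0,0,0],[0,0,0],[0,0,0],[0,0,0],[0,0,0],[0,0,0],[0,0,0],[0,0,0]], "angular": [[0,0,0],[0,0,0],[0,0,0],[0,0,0],[0,0,0],[0,0,0],[0,0,0],[0,0,0],[0,0,0],[0,0,0]], "grip": [0.5,0.5,0.5,0.5,0.5,0.5,0.5,0.5,0.5,0.5]}}

```text
time: 76.98
tool_pos: [463.1, 205.4, 275.5]
eef_rot: [-0.058, 0.998, -0.0, -0.0]
contact_force: [-0.6, 0.2, -0.4]
opening: 43.6
grip_force: 0.0
```

```bash
python3 - <<'E'
from h import *
st()
for c in("wrist","scene","top"):
    im=save(c,c+"21");print(c)
    for t,z in(("bin",56),("tab",196),("loop",171),("hook",171),("sleeve1",10),("post1",10),("jar",0)): pins(c,t,z,1)
    for r in cut_out(c,"bar1"): print("bar",round(r["score"],2),np.round(r["point"]),r["pixels"].sum(),np.median(im[r["pixels"]],0),np.round(rays(c,r["point"],80)[0][:2]))
    for r in cut_out(c,"sleeve1"): print("sl",round(r["score"],2),np.round(r["point"]),r["pixels"].sum(),[ (int(a.min()),int(a.max())) for a in np.nonzero(r["pixels"])[::-1]])
E
```

```text
t76.98 tcp [463.1 205.4 275.5] closing yaw 96.7 zdir [-0. -0. -1.] open 43.6 gf 0.0 F [-0.6  0.2 -0.4] q [-0.74  0.    0.24  1.69 -0.    1.45  1.18]
wrist
sleeve1 0.95 60.0 286.3 626.0 -135.1
sleeve1 0.8 3.4 218.7 539.7 -200.1
bar 0.85 [ 75. 118.] 1091 [198. 119. 140.] [403. -55.]
bar 0.84 [402. 259.] 1003 [210. 214. 201.] [511. 297.]
bar 0.59 [407. 273.] 282 [210. 215. 201.] [528. 306.]
bar 0.58 [226.  84.] 934 [98. 72. 52.] [353.  95.]
bar 0.56 [402. 245.] 758 [140.  143.5 134.5] [495. 295.]
bar 0.56 [140. 162.] 938 [115.  63. 139.] [439.  10.]
sl 0.96 [  8. 220.] 732 [(0, 22), (200, 239)]
sl 0.69 [ 57. 293.] 1048 [(38, 77), (273, 305)]
scene
bin 0.64 372.1 190.1 513.8 321.6
bin 0.64 315.8 318.8 656.2 -172.8
bin 0.46 383.9 144.1 405.4 601.8
tab 0.89 380.4 139.3 508.4 360.3
loop 0.77 382.4 147.6 514.4 364.6
hook 0.67 382.3 145.9 509.3 373.8
sleeve1 0.69 267.9 320.5 549.3 -199.3
sleeve1 0.68 316.3 316.5 629.2 -132.3
post1 0.93 263.6 318.9 538.7 -200.8
post1 0.86 317.4 318.6 634.6 -136.0
post1 0.66 271.5 362.3 623.8 -280.0
jar 0.95 409.8 311.3 786.9 2.1
bar 0.75 [246. 273.] 155 [195. 125. 146.] [ 469. -165.]
bar 0.69 [282. 260.] 199 [103.  52. 120.] [507. -87.]
bar 0.64 [252. 424.] 454 [ 15. 148.  59.] [ 709. -428.]
sl 0.94 [316. 316.] 420 [(305, 327), (299, 327)]
sl 0.6 [267. 320.] 395 [(253, 275), (302, 328)]
top
tab 0.51 398.0 233.4 563.1 -176.7
sleeve1 0.53 398.9 248.9 547.1 -205.4
sleeve1 0.49 367.2 216.0 627.9 -132.2
post1 0.77 370.2 214.2 632.1 -139.5
post1 0.68 431.4 219.5 616.3 -286.0
post1 0.55 396.4 252.4 538.8 -199.1
jar 0.63 310.1 156.7 779.0 2.2
bar 0.73 [283. 337.] 160 [116.  73.  48.] [350.  70.]
bar 0.62 [358. 308.] 170 [208.5 138.5 173. ] [409. -97.]
bar 0.56 [477. 196.] 195 [ 51. 143.  69.] [ 658. -378.]
bar 0.47 [322. 292.] 173 [130.  68. 165.] [447. -19.]
sl 0.73 [363. 219.] 244 [(359, 380), (205, 225)]
sl 0.52 [397. 253.] 259 [(387, 408), (241, 262)]
```

```bash
python3 -c "
from h import *
print(manip.sign_off())"
```

```text
the job is handed in; nothing more can be done
None
```

I handed the job in at about 77 s: all three bars are in the bin, the bin hangs by its loop on the hook, both sleeves are down on their own posts, and the jar did not move by the camera readings; the judge's result was not shown.

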